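# Take down a stack of drone parts into their holders

### The job

Four parts of a drone are piled on the bench: from the top a square tube clamp, a round motor, a finned metal box and a battery pack. Take them off one at a time from the top down and set each flat inside the grey holder made to its shape and size, lowering it in rather than dropping it and letting go before you take the next. Do not knock over or push away the little white bottle and the short black tube standing on the bench, and leave all four parts at rest in their holders.

Things in the scene. Friction and masses are not known exactly. Their poses are not given: they have to be found in the camera images.
- clamp_center (a point): Square tube clamp, top of the stack: upright block 30 x 30 mm, 44 mm tall, black side plates with aluminium between and a tube end showing, about 60 g. The point is its centre, half-way up; x and y are square to its sides, z up. It stands on the motor.
- motor_center (a point): Round motor: upright cylinder 50 mm in diameter, 40 mm tall, dark bell with a flat bright top, about 160 g. The point is its centre, half-way up; z up. It stands on the finned box.
- heatsink_center (a point): Finned aluminium box (a speed controller in its heat sink), 54 mm along its x, 100 mm along its y, 34 mm tall, about 200 g; its top is cooling fins. The point is its centre, half-way up; z up. It lies on the battery pack.
- battery_center (a point): Battery pack, black hard case with two grey bands, 60 mm along its x, 140 mm along its y, 44 mm tall, about 0.5 kg. The point is its centre, half-way up; z up. Bottom of the stack, on the bench.
- nest_clamp: Holder of the clamp: small square tray, pocket 46 x 46 mm, 54 x 54 mm outside. Grey plastic, fixed on the bench, floor 3 mm thick, rim 8 mm high and 4 mm thick, 8 mm of play all round. Its origin is the centre of its underside on the bench; z up. x and y are square to its sides.
- nest_motor: Holder of the motor: round tray, pocket 66 mm in diameter, 74 mm outside. Grey plastic, fixed on the bench, floor 3 mm thick, rim 8 mm high and 4 mm thick, 8 mm of play all round. Its origin is the centre of its underside on the bench; z up.
- nest_heatsink: Holder of the finned box: the smaller oblong tray, pocket 70 mm along its x and 116 mm along its y, 78 x 124 mm outside. Grey plastic, fixed on the bench, floor 3 mm thick, rim 8 mm high and 4 mm thick, 8 mm of play all round. Its origin is the centre of its underside on the bench; z up.
- nest_battery: Holder of the battery pack: the largest oblong tray, pocket 76 mm along its x and 156 mm along its y, 84 x 164 mm outside. Grey plastic, fixed on the bench, floor 3 mm thick, rim 8 mm high and 4 mm thick, 8 mm of play all round. Its origin is the centre of its underside on the bench; z up.
- glue_center (a point): Bystander: little white bottle standing loose, 26 mm in diameter, 62 mm tall, 60 g. The point is half-way up. Leave it standing where it is.
- tube_center (a point): Bystander: short black tube standing loose on its end, 27 mm in diameter, 50 mm tall, 30 g. The point is half-way up. Leave it standing where it is.
Not all that is in view belongs to the job. What is shaped like the part that bears tube_center but blue or yellow is not meant.

How it is judged:
By the outcome, as a careful person would: the job done as asked, in the order asked, and still so for the second after the job is handed in, with the robot touching nothing.
It also fails if it takes over 115 s, if anything falls off the work surface, if the arm or the gripper's body presses on something with over 40 N, if the wrist force passes 120 N, or if a joint passes its speed limit or range.

### The arm

A 6-joint arm with a two-finger parallel gripper is mounted at the origin on the work surface. World frame = base frame: x ahead of the robot, y to its left, z up, the work surface at z = 0. Lengths are in m, angles in degrees, forces in N, time in s.
With the tool pointing down it reaches from about 0.25 to 0.8 m from the base axis. Payload 3.9 kg.
Tool frame: the origin (TCP) lies midway between the tips of the shut fingers; the grasp point (between the pads) lies manip.grasp_offset behind it (manip.grasp_offset is the distance from the TCP to the grasp point, in m); x points along the fingers, y is the direction in which the jaws open and shut, and the axes are right-handed (so a half turn about x gives the same grasp; the last joint's range is limited). The gripper opens to 85 mm and grips with 20 to 120 N. Pads are 22 mm wide; open, the fingers measure 114 mm over their backs; the gripper's body (76 mm by 85 mm) begins 54 mm behind the grasp point. The pads swing forward as they close: fully open they stand 13 mm farther back than shut.
Start: joints at [73.625, 14.897, -7.913, 67.191, 0, 90], TCP at [0.148, 0.504, 0.193] pointing down, gripper open.
Joint ranges: [-159.42, 159.42], [-47.68, 98.78], [-73.54, 78.23], [-108.79, 121.32], [-90, 84.71], [-180, 180]. Speed limits (degrees/s): [147.25, 147.25, 180, 180, 180, 180].

### API

Orientations are given as [roll, pitch, yaw] about the fixed x, y, z axes, in that order (R = Rz(yaw) Ry(pitch) Rx(roll)).
In Python, from station import manip gives the robot as it stands.
- The arm moves only by the tool move_arm, never from a script. Its argument "series" is a list of rows, each a list of 5 numbers: the opening in per cent of the stroke, from 0 (shut) to 100 (fully open), then the shift along the world's x, y, z in cm, then the turn about the world's z in rad. In form: [[jaw, tx, ty, tz, spin], ...]. A call has 1 to 8 rows; each row shifts and turns the pose as measured when the row begins; what a row does not reach is not made up. A row lasts 1/10 s, in which the tool goes at most 50 mm and 8.59 degrees, less where a joint would pass 70% of its speed; a pose out of reach is approached as far as the arm can. A call with a gripper value outside its range is refused whole. The fingers move at their own pace and stop on an object; "newtons" is the grip in N (left out, the last holds). Time passes only in rows, so rows that do not move let the fingers close. It gives the time, the measured TCP pose, the force and the opening at its end, in the units of the state.
- manip.get_obs(): the state, without advancing time (a new reading comes with each control period).
- manip.camera(name): name is "side" or "top"; returns a dict with "pixels" (384x512x3 uint8, blue, green, red), "z_map" (384x512 float32, m along the optical axis (not along the pixel's ray), 0 where there is no reading), "intrinsics" (3x3 intrinsics, pixels), "eye" and "orientation" of the camera in the world. Camera axes: x right, y down, z forward; pixel columns grow to the right and rows downward; lengths in m; the calibration is good to about 2 mm. A picture is of the moment at which its call begins.
- manip.close_job(): hands the job in, once; it reports no verdict.
The state is a dict: "time_s": time; "joint_pos": joint angles; "joint_velocities": joint speeds; "effort": joint torques, N m; "position": TCP position; "eef_rot": TCP orientation; "ft_force": force on the tool from outside, world axes, zero at the start; "wrist_torque": the same for the moment, N m; "opening": finger opening in m.
Only numpy, scipy, OpenCV 4.12 (cv2) and the standard library are available. Lean on these libraries where they do the work, as an engineer would, in place of code of your own. Each camera call takes 0.05 s, during which the arm holds its last target.

## Working session

There is one attempt and no reset: what is moved stays moved. The work goes in short steps, Python scripts to look and compute and a tool call to move; the robot and the scene stay as the last step left them, time stands still between calls to the robot, and variables do not carry over. Pictures are saved under pics/ and viewed, and the job is handed in when it is done.

Besides the shell and the picture viewer there is one more tool, called after ">>>" by a JSON object that holds its "name" and its "arguments", one argument or row to a line. move_arm: Moves the arm, as the interface text tells. Its arguments: {"type":"object","properties":{"series":{"type":"array"},"newtons":{"type":"number"}},"required":["series"]}

```bash
ls; mkdir -p pics; cat > h.py <<'E'
import numpy as np, cv2
from station import manip
from scipy.spatial.transform import Rotation as R
def shot(name,fn=None):
    c=manip.camera(name)
    if fn: cv2.imwrite('pics/'+fn,c['pixels'])
    return c
def cloud(c):
    K=np.array(c['intrinsics']);z=c['z_map'];v,u=np.mgrid[:z.shape[0],:z.shape[1]]
    P=np.stack([(u-K[0,2])*z/K[0,0],(v-K[1,2])*z/K[1,1],z],-1)
    o=np.array(c['orientation'])
    M=o if o.shape==(3,3) else R.from_euler('xyz',o,degrees=True).as_matrix()
    W=P@M.T+np.array(c['eye']); W[z==0]=np.nan
    return W
E
python3 - <<'E'
from h import *
o=manip.get_obs();print(o);print(manip.grasp_offset)
for n in('top','side'):
    c=shot(n,n+'0.png');print(n,c['eye'],c['orientation'],c['intrinsics']); np.savez(n+'0.npz',**c)
E
```

```text
pics
{'time_s': 0.0, 'joint_pos': array([ 7.36244749e+01,  1.49352239e+01, -7.98605355e+00,  6.71895987e+01,
        3.96726669e-04,  8.99996860e+01]), 'joint_velocities': array([ 0.0002501 , -0.09610385,  0.06199613, -0.00395463, -0.01730492,
        0.01658879]), 'effort': array([-5.65207611e-04, -4.05676639e+01,  2.53924763e+01,  1.86431251e-02,
       -1.37553566e-04,  3.74401267e-06]), 'position': array([0.14779914, 0.50298035, 0.19166768]), 'eef_rot': array([ -90.20532329,   89.88912315, -106.58053475]), 'ft_force': array([-0.03092994, -0.41193885,  0.51469475]), 'wrist_torque': array([-0.00637928, -0.02322109, -0.05943165]), 'opening': 0.0852496157354125}
0.0187
top [ 0.2741819  -0.01452219  1.18164493] [-1.66333937e+02 -4.46362967e-03 -8.73796878e+01] [[421.37004471   0.         257.23535758]
 [  0.         421.37004471 195.74817812]
 [  0.           0.           1.        ]]
side [0.35871617 0.59778314 0.55608004] [-126.33038906   -0.97422998 -163.33757058] [[356.90545749   0.         254.87320153]
 [  0.         356.90545749 192.4439528 ]
 [  0.           0.           1.        ]]
```

View pics/top0.png

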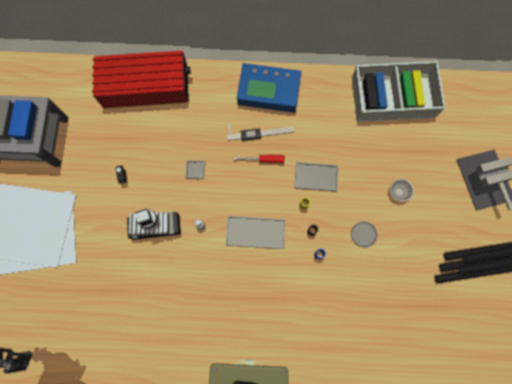

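View pics/side0.png

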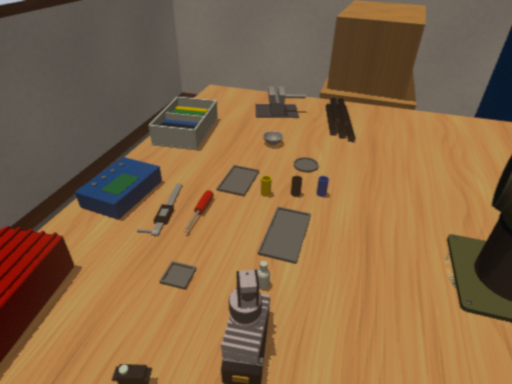

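Top view: the stack is at (152,222) and the white bottle at (199,225). The nests are clamp (195,170), battery (255,233), heatsink (316,177) and motor (364,234). The tube candidates are yellow (304,203), black (312,230) and blue (320,255). The black one fits the description. The bowl at (400,190) has a raised, shiny rim, so it isn't a nest. I'll enlarge and measure.

```bash
python3 - <<'E'
from h import *
c=dict(np.load('top0.npz'));W=cloud(c);im=c['pixels']
np.set_printoptions(precision=4,suppress=True)
a=cv2.resize(im[140:260,100:420],None,fx=2.5,fy=2.5,interpolation=cv2.INTER_CUBIC);cv2.imwrite('pics/topcrop.png',a)
s=np.load('side0.npz')['pixels'];cv2.imwrite('pics/sidecrop.png',cv2.resize(s[130:384,140:350],None,fx=2.3,fy=2.3,interpolation=cv2.INTER_CUBIC))
for n,(u,v) in dict(bench=(230,280),clamp=(143,216),bottle=(199,222),black=(312,228),yel=(304,202),blue=(320,253),nc=(195,170),nb=(255,233),nh=(316,177),nm=(364,234),bowl=(400,190)).items(): print(n,W[v,u])
# nests by gray colour
g=im.astype(int);sat=g.max(2)-g.min(2)
m=((sat<25)&(g.max(2)>70)&(g.max(2)<190)&(W[...,2]<0.02)).astype(np.uint8)
n,l,st,ce=cv2.connectedComponentsWithStats(m)
for i in range(1,n):
    if 150<st[i,4]<4000:
        p=W[l==i]; p=p[np.isfinite(p[:,0])]
        r=cv2.minAreaRect((p[:,:2]*1000).astype(np.float32))
        print(ce[i],st[i,4],r,np.median(p[:,2]))
E
```

```text
bench [0.3193 0.0624 0.0013]
clamp [0.4572 0.2744 0.1649]
bottle [0.466  0.1509 0.0638]
black [ 0.4739 -0.1605  0.0026]
yel [ 0.549  -0.1367 -0.0007]
blue [ 0.4048 -0.1842 -0.0002]
nc [0.6296 0.1837 0.0027]
nb [ 0.4527 -0.0001  0.0003]
nh [ 0.6248 -0.17    0.0015]
nm [ 0.4629 -0.3062  0.0063]
bowl [ 0.5956 -0.4117  0.0059]
[429.2036  86.5389] 167 ((917.47119140625, -512.8132934570312), (115.69440460205078, 22.06839370727539), 14.780978202819824) 0.009106825170353439
[387.0704 113.3286] 213 ((831.9324340820312, -376.5404968261719), (270.31304931640625, 115.71492767333984), 65.9408187866211) 0.012963177075081989
[476.4013 174.7152] 790 ((640.25732421875, -659.8624877929688), (155.61212158203125, 119.64474487304688), 17.018037796020508) 0.004967079458789603
[194.7263 169.1404] 285 ((631.2092895507812, 184.26318359375), (50.98039245605469, 50.08226013183594), 3.0351667404174805) 0.004827417985143967
[315.9009 176.5525] 1019 ((625.6563720703125, -168.99331665039062), (119.15889739990234, 77.42664337158203), 88.03968048095703) 0.0042568070088504495
[400.9055 190.2441] 254 ((591.8099975585938, -409.875244140625), (51.33668518066406, 50.03927230834961), 45.20333480834961) 0.011939090067821345
[255.229  232.0997] 1585 ((454.783935546875, -0.5940628051757812), (158.67198181152344, 80.9748306274414), 88.71022033691406) 0.003838428621607548
[363.7278 234.019 ] 474 ((462.8069152832031, -305.4244689941406), (66.99696350097656, 69.66718292236328), 36.657142639160156) 0.004030945973993116
```

```bash
python3 - <<'E'
from h import *
np.set_printoptions(precision=4,suppress=True)
for nm in('top','side'):
    c=dict(np.load(nm+'0.npz'));W=cloud(c)
    ok=np.isfinite(W[...,0])
    reg=ok&(W[...,2]>0.008)&(W[...,0]>.2)&(W[...,0]<.6)&(W[...,1]<.45)&(W[...,1]>-.3)
    n,l,st,ce=cv2.connectedComponentsWithStats(reg.astype(np.uint8))
    print(nm)
    for i in range(1,n):
        if st[i,4]>15:
            p=W[l==i]; print(ce[i],st[i,4],'min',p.min(0),'max',p.max(0),'mean',p.mean(0))
    s=ok&(W[...,0]>.15)&(W[...,0]<.45)&(W[...,1]>.15)&(W[...,1]<.4)
    for z0,z1 in((.156,.17),(.11,.125),(.065,.085),(.035,.05)):
        p=W[s&(W[...,2]>z0)&(W[...,2]<z1)]
        if len(p)>5: print(z0,len(p),np.median(p,0),cv2.minAreaRect((p[:,:2]*1000).astype(np.float32)))
E
```

```text
top
[121.2022 178.1124] 89 min [0.5734 0.3749 0.0101] max [0.5999 0.4009 0.0426] mean [0.587  0.3857 0.0327]
[318.1111 188.0556] 18 min [ 0.5871 -0.1921  0.0081] max [ 0.5923 -0.1576  0.0152] mean [ 0.5896 -0.1754  0.0095]
[304.814  202.6279] 86 min [ 0.5256 -0.1484  0.0083] max [ 0.5524 -0.1224  0.0555] mean [ 0.5386 -0.1352  0.0366]
[152.7151 224.0316] 1362 min [0.4178 0.2077 0.008 ] max [0.4978 0.3529 0.1687] mean [0.4521 0.2704 0.078 ]
[199.6667 224.0357] 84 min [0.454  0.1411 0.0146] max [0.4791 0.1654 0.0659] mean [0.4639 0.1517 0.0433]
[312.6265 229.3976] 83 min [ 0.4519 -0.1713  0.0082] max [ 0.4776 -0.1454  0.0549] mean [ 0.4645 -0.1581  0.0357]
[243.125 244.875] 16 min [0.4143 0.0121 0.008 ] max [0.4188 0.0484 0.0142] mean [0.4164 0.0312 0.0101]
[320.0411 253.1096] 73 min [ 0.3873 -0.1908  0.0083] max [ 0.4134 -0.1657  0.0543] mean [ 0.4001 -0.1786  0.0396]
0.156 33 [0.4467 0.2776 0.1626] ((448.517333984375, 276.2824401855469), (10.124248504638672, 24.432334899902344), 21.07779312133789)
0.11 45 [0.4419 0.2718 0.1187] ((442.2720947265625, 276.4970703125), (10.16278839111328
[... 702 characters left out ...]
499 0.0082] max [0.4853 0.357  0.1635] mean [0.4518 0.3036 0.08  ]
[139.2151 374.3952] 372 min [0.5716 0.3776 0.0107] max [0.6    0.4036 0.0379] mean [0.5866 0.3927 0.0318]
0.156 93 [0.4462 0.2856 0.1615] ((444.706787109375, 278.511474609375), (28.70008087158203, 10.469886779785156), 89.79845428466797)
0.11 144 [0.4424 0.2919 0.1173] ((442.364501953125, 286.6395568847656), (37.55120849609375, 11.499622344970703), 76.2718505859375)
0.065 678 [0.4378 0.3086 0.0757] ((442.2143859863281, 285.5992736816406), (23.664310455322266, 100.87590789794922), 4.89744234085083)
0.035 543 [0.4299 0.3377 0.043 ] ((434.46868896484375, 283.434814453125), (32.62933349609375, 140.24755859375), 0.8144886493682861)
```

```bash
sleep 1
```

```text
(no output)
```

View pics/topcrop.png

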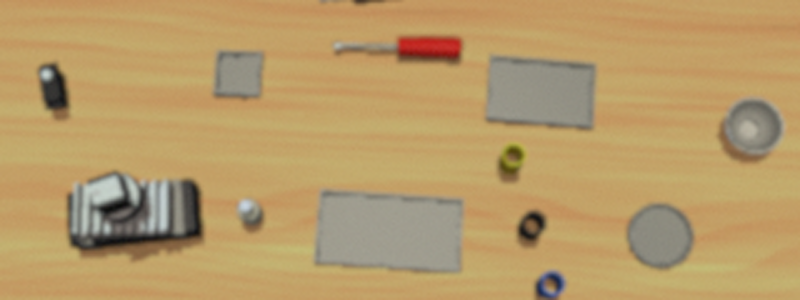

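View pics/sidecrop.png

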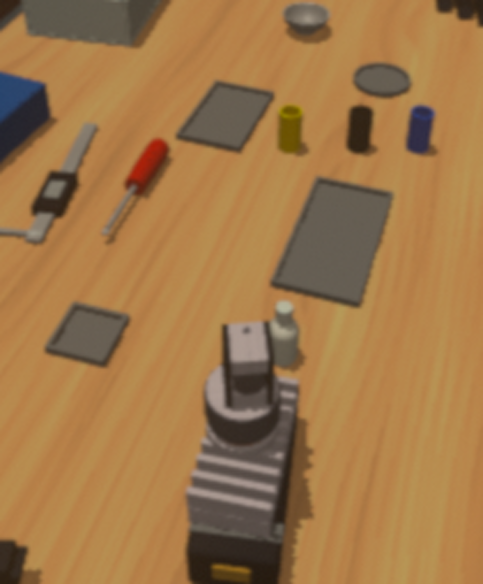

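```bash
python3 - <<'E'
from h import *
np.set_printoptions(precision=4,suppress=True)
Ws={n:cloud(dict(np.load(n+'0.npz'))) for n in('top','side')}
def pts(W): 
    p=W.reshape(-1,3);p=p[np.isfinite(p[:,0])]
    return p[(p[:,0]>.38)&(p[:,0]<.53)&(p[:,1]>.195)&(p[:,1]<.38)]
for nm,z0,z1 in(('clamp',.126,.175),('motor',.086,.114),('hs',.05,.081),('bat',.01,.047)):
    al=[]
    for n in Ws:
        p=pts(Ws[n]);p=p[(p[:,2]>z0)&(p[:,2]<z1)];al.append(p)
    for n,p in (('top',al[0]),('side',al[1]),('both',np.vstack(al))):
        r=cv2.minAreaRect((p[:,:2]*1000).astype(np.float32))
        print(nm,n,len(p),r, p[:,:2].min(0),p[:,:2].max(0))
# render plan maps
can=np.zeros((600,800,3),np.uint8)
for n,ch in(('top',1),('side',2)):
    p=pts(Ws[n])
    for q in p:
        z=q[2]
        if z<.01: continue
        col=[(255,80,80),(80,255,80),(80,80,255),(255,255,255)][int(np.searchsorted([.047,.081,.122],z))]
        u=int((.38-q[1])*4000+40);v=int((.53-q[0])*4000)
        cv2.circle(can,(u,v),3 if n=='top' else 2,col,-1 if n=='top' else 1)
cv2.imwrite('pics/plan.png',can)
c=np.load('top0.npz')['pixels'];cv2.imwrite('pics/stk.png',cv2.resize(c[190:255,110:220],None,fx=7,fy=7,interpolation=cv2.INTER_CUBIC))
E
```

```text
clamp top 219 ((458.6509704589844, 277.7373962402344), (30.91170883178711, 30.72019386291504), 23.132577896118164) [0.4393 0.2583] [0.4785 0.2966]
clamp side 722 ((458.6035461425781, 280.3428039550781), (30.09926414489746, 32.72088623046875), 22.60190773010254) [0.439  0.2626] [0.4773 0.301 ]
clamp both 941 ((458.2663269042969, 279.3992004394531), (31.393478393554688, 34.238521575927734), 22.787288665771484) [0.439  0.2583] [0.4785 0.301 ]
motor top 59 ((458.48944091796875, 267.3831481933594), (25.734546661376953, 49.38410568237305), 74.31733703613281) [0.437  0.2544] [0.4857 0.2864]
motor side 302 ((457.5152893066406, 296.42022705078125), (49.12669372558594, 21.643634796142578), 14.403180122375488) [0.4362 0.2801] [0.484  0.3077]
motor both 361 ((460.7040100097656, 281.2344970703125), (48.73832321166992, 52.39024353027344), 6.502551555633545) [0.4362 0.2544] [0.4857 0.3077]
hs top 481 ((458.8534851074219, 273.4467468261719), (54.921531677246094, 122.57100677490234), 4.98660135269165) [0.4268 0.2111] [0.4894 0.3351]
hs side 1491 ((457.324951171875, 286.9658508300781), (54.00840759277344, 101.01902770996094), 4.897441864013672) [0.4263 0.2345] [0.4841 0.3391]
hs both 1972 ((458.786376953125, 274.86834716796875), (54.92449951171875, 125.38260650634766), 5.047115325927734) [0.4263 0.2111] [0.4894 0.3391]
bat top 419 ((456.67572021484375, 280.11279296875), (60.29502868652344, 140.79966735839844), 10.000716209411621) [0.4178 0.2077] [0.4978 0.3529]
bat side 1135 ((456.44439697265625, 286.5592346191406), (60.05837631225586, 138.84864807128906), 9.26508617401123) [0.417  0.2134] [0.4785 0.357 ]
bat both 1554 ((456.7547302246094, 282.93096923828125), (60.765541076660156, 146.1112060546875), 9.330474853515625) [0.417  0.2077] [0.4978 0.357 ]
```

```bash
sleep 1
```

```text
(no output)
```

View pics/plan.png

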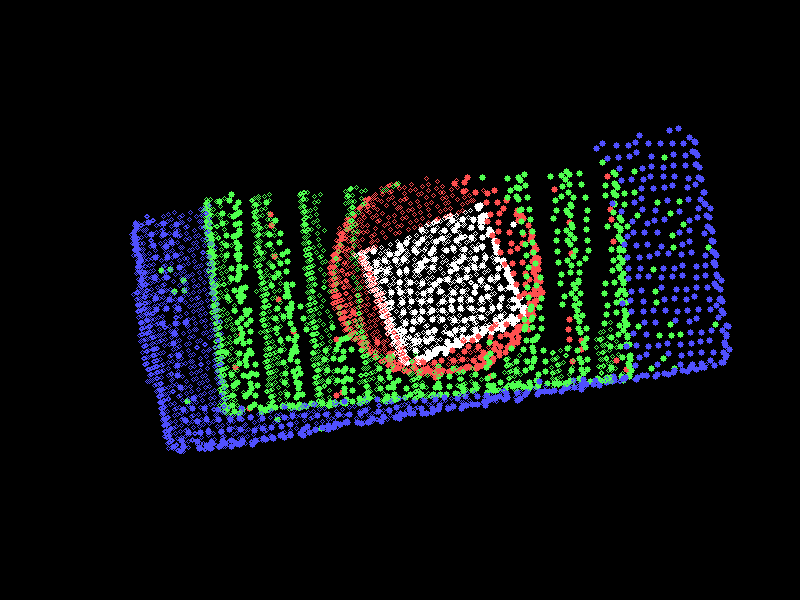

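View pics/stk.png

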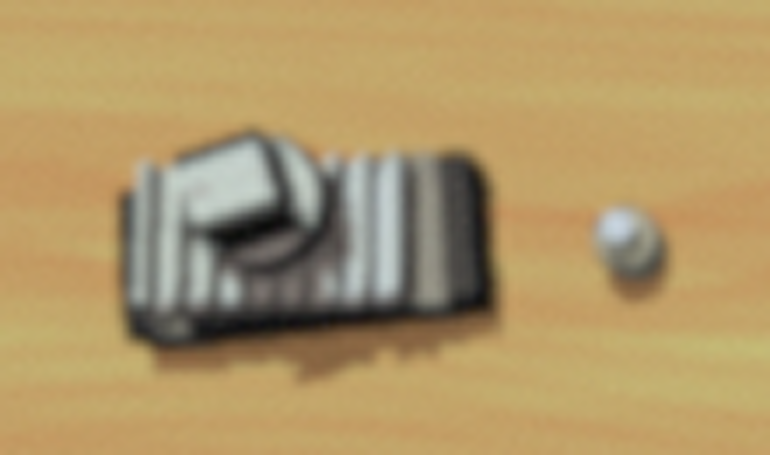

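```bash
cat >> h.py <<'E'
def stat():
    o=manip.get_obs();M=R.from_euler('xyz',o['eef_rot'],degrees=True).as_matrix()
    print('t',round(o['time_s'],2),'pos',o['position'].round(4),'toolx',M[:,0].round(3),'jawyaw',round(np.degrees(np.arctan2(M[1,1],M[0,1])),2),'J',o['joint_pos'].round(1),'F',o['ft_force'].round(1),'open',round(o['opening'],4))
    return o
E
python3 - <<'E'
from h import *
stat()
c=dict(np.load('side0.npz'));W=cloud(c);im=c['pixels'].astype(int)
sat=im.max(2)-im.min(2)
m=((sat<25)&(im.max(2)>60)&(im.max(2)<190)&(W[...,2]<0.013)&(W[...,0]<.7)).astype(np.uint8)
n,l,st,ce=cv2.connectedComponentsWithStats(m)
for i in range(1,n):
    if 150<st[i,4]:
        p=W[l==i]; print(ce[i],st[i,4],cv2.minAreaRect((p[:,:2]*1000).astype(np.float32)))
E
```

```text
t 0.1 pos [0.1478 0.5031 0.1918] toolx [-0.    -0.002 -1.   ] jawyaw 73.63 J [73.6 14.9 -8.  67.2 -0.  90. ] F [-0.3 -1.  -0.2] open 0.085
[323.29878049  55.69268293] 820 ((651.5413818359375, -2273.276611328125), (66.4474868774414, 98.3628921508789), 82.09537506103516)
[454.28066279  71.09839426] 5854 ((-212.37066650390625, -2107.64208984375), (549.7388305664062, 490.2393493652344), 73.5664291381836)
[276.94863014 111.73630137] 292 ((638.0072021484375, -653.0464477539062), (151.9036865234375, 110.79293823242188), 19.401735305786133)
[305.65898618 164.36866359] 217 ((462.92352294921875, -301.91168212890625), (62.02308654785156, 72.38634490966797), 10.838447570800781)
[238.07153729 180.09284627] 657 ((624.7916259765625, -165.67257690429688), (123.58411407470703, 75.21327209472656), 87.62516021728516)
[284.88081395 234.85174419] 1720 ((454.6585388183594, 2.7527313232421875), (164.63079833984375, 79.96221923828125), 88.9963607788086)
[177.92409867 274.79316888] 527 ((630.2051391601562, 187.622802734375), (51.45863723754883, 52.40874481201172), 0.9131450653076172)
```

>>> {"name": "move_arm", "arguments": {
  "series": [
    [65,3.5,-2.5,0.8,-0.11],
    [65,3.9,-2.8,0.6,-0.11],
    [65,3.9,-2.8,0,-0.11],
    [65,3.9,-2.8,0,-0.11],
    [65,3.9,-2.8,0,-0.11],
    [65,3.9,-2.8,0,-0.11],
    [65,3.9,-2.8,0,-0.11],
    [65,3.9,-2.8,0,-0.11]
  ],
  "newtons": 40
}}

```text
time_s: 0.9
position: [0.4593, 0.2755, 0.2028]
eef_rot: [-109.0, 89.7, -177.0]
ft_force: [0.1, 1.2, -0.4]
opening: 0.0558
```

```bash
python3 -c "
from h import *
stat()"
```

```text
t 0.9 pos [0.4593 0.2755 0.2028] toolx [-0.006 -0.    -1.   ] jawyaw 21.99 J [30.8 16.  -4.9 69.5  0.2 98.9] F [ 0.1  1.2 -0.4] open 0.0558
```

>>> {"name": "move_arm", "arguments": {
  "series": [
    [65,0,0.35,-1,0.017],
    [65,0,0,-2,0],
    [65,0,0,-2,0],
    [65,0,0,-1.4,0],
    [65,0,0,-0.6,0],
    [65,0,0,0,0]
  ]
}}

```text
time_s: 1.5
position: [0.4628, 0.2739, 0.1274]
eef_rot: [-93.8, 89.5, -161.4]
ft_force: [0.5, 0.8, -0.6]
opening: 0.0551
```

```bash
python3 -c "
from h import *
stat();c=shot('side','s1.png');cv2.imwrite('pics/s1c.png',cv2.resize(c['pixels'][200:384,160:340],None,fx=3.2,fy=3.2,interpolation=cv2.INTER_CUBIC))"
```

```text
t 1.5 pos [0.4628 0.2739 0.1274] toolx [-0.008 -0.003 -1.   ] jawyaw 22.42 J [ 30.5  18.6 -12.7  59.2   0.1  98.1] F [ 0.5  0.8 -0.6] open 0.0551
```

View pics/s1c.png

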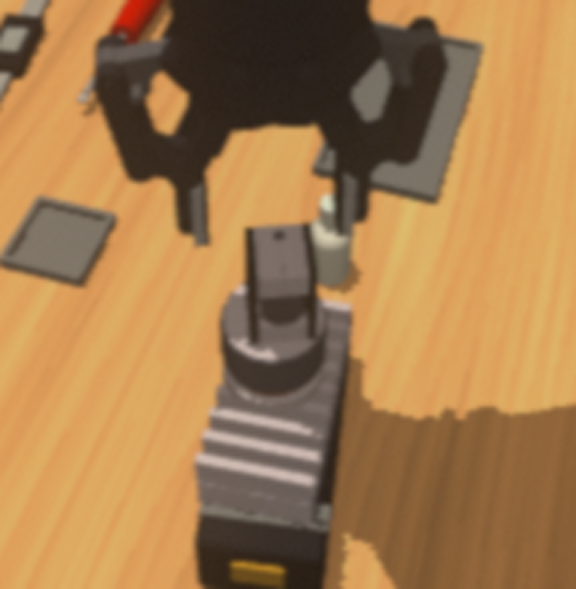

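```bash
python3 - <<'E'
from h import *
np.set_printoptions(precision=4,suppress=True)
stat()
for n in('side','top'):
    c=shot(n,n+'1b.png');W=cloud(c)
    s=np.isfinite(W[...,0])&(abs(W[...,0]-.46)<.1)&(abs(W[...,1]-.28)<.08)&(W[...,2]>.12)&(W[...,2]<.2)
    k,l,st,ce=cv2.connectedComponentsWithStats(s.astype(np.uint8))
    for i in range(1,k):
        if st[i,4]>20:
            p=W[l==i];print(n,ce[i],st[i],p.min(0),p.max(0),np.median(p,0))
    if n=='side':
        for v,u in ((270,222),(262,220),(268,269),(255,269),(280,245)): print(W[v,u])
E
```

```text
t 1.55 pos [0.463  0.274  0.1278] toolx [-0.008 -0.002 -1.   ] jawyaw 22.42 J [ 30.5  18.5 -12.7  59.3   0.1  98.1] F [ 0.4 -0.4 -0.6] open 0.0558
side [268.4255 264.5532] [263 253  12  21 141] [0.4238 0.253  0.1722] [0.443  0.2753 0.1996] [0.4304 0.271  0.1875]
side [219.5039 268.093 ] [214 261  11  16 129] [0.4855 0.2767 0.1735] [0.4995 0.299  0.1998] [0.4912 0.2965 0.1884]
side [246.9794 287.5703] [236 270  23  36 775] [0.4388 0.2619 0.1202] [0.4775 0.3003 0.1636] [0.456  0.2902 0.1588]
[0.4886 0.2966 0.186 ]
[0.4905 0.2972 0.2016]
[0.4294 0.2719 0.1835]
[0.4304 0.2723 0.2089]
[0.4602 0.2836 0.1609]
top [149.2473 216.043 ] [144 208  11  19  93] [0.4294 0.25   0.1201] [0.4839 0.2761 0.1957] [0.4614 0.2631 0.1541]
```

```bash
python3 - <<'E'
from h import *
np.set_printoptions(precision=4,suppress=True)
o=stat()
c=shot('side','side1c.png');W=cloud(c)
for v in range(205,285,5): print(v,[W[v,u].round(3).tolist() for u in (222,235,247,268)])
cv2.imwrite('pics/s1d.png',cv2.resize(c['pixels'],None,fx=1.5,fy=1.5))
t=dict(np.load('top0.npz'));T=cloud(t);s=np.isfinite(T[...,0])&(T[...,1]>.38)&(T[...,0]<.3)&(T[...,2]>.03)
p=T[s];print('start gripper top view zmin',p.min(0),p.max(0),np.percentile(p[:,2],[1,5,10]))
E
```

```text
t 1.65 pos [0.4642 0.2746 0.1291] toolx [-0.005 -0.001 -1.   ] jawyaw 22.4 J [ 30.5  18.5 -12.5  59.3   0.1  98.1] F [ 0.5  0.2 -0.1] open 0.0552
205 [[0.478, 0.311, 0.311], [0.462, 0.313, 0.317], [0.45, 0.309, 0.316], [0.431, 0.291, 0.307]]
210 [[0.478, 0.312, 0.304], [0.462, 0.313, 0.31], [0.45, 0.31, 0.31], [0.431, 0.29, 0.299]]
215 [[0.485, 0.296, 0.283], [0.463, 0.312, 0.302], [0.45, 0.309, 0.302], [0.434, 0.275, 0.279]]
220 [[0.486, 0.295, 0.274], [0.471, 0.29, 0.274], [0.458, 0.283, 0.272], [0.434, 0.275, 0.272]]
225 [[0.486, 0.295, 0.266], [0.468, 0.298, 0.273], [0.458, 0.284, 0.265], [0.433, 0.274, 0.263]]
230 [[0.486, 0.296, 0.259], [0.468, 0.297, 0.265], [0.457, 0.285, 0.257], [0.437, 0.255, 0.237]]
235 [[0.485, 0.298, 0.252], [0.471, 0.29, 0.249], [0.457, 0.284, 0.248], [0.434, 0.27, 0.242]]
240 [[0.484, 0.302, 0.248], [0.557, 0.056, 0.001], [0.532, 0.047, -0.0], [0.431, 0.28, 0.244]]
245 [[0.484, 0.302, 0.239], [0.553, 0.069, -0.001], [0.527, 0.061, -0.001], [0.432, 0.274, 0.229]]
250 [[0.487, 0.298, 0.225], [0.547, 0.084, -0.0], [0.522, 0.078, 0.001], [0.431, 0.275, 0.221]]
255 [[0.49, 0.291, 0.209], [0.542, 0.099, 0.001], [0.518, 0.09, -0.001], [0.432, 0.273, 0.21]]
260 [[0.488, 0.296, 0.205], [0.538, 0.111, -0.001], [0.514, 0.103, -0.001], [0.431, 0.274, 0.201]]
265 [[0.488, 0.297, 0.196], [0.533, 0.124, -0.001], [0.51, 0.116, -0.002], [0.431, 0.273, 0.19]]
270 [[0.488, 0.297, 0.186], [0.529, 0.138, 0.001], [0.463, 0.267, 0.163], [0.43, 0.273, 0.18]]
275 [[0.489, 0.297, 0.177], [0.525, 0.148, -0.002], [0.46, 0.275, 0.162], [0.455, 0.16, 0.036]]
280 [[0.545, 0.169, -0.0], [0.52, 0.162, 0.0], [0.458, 0.283, 0.161], [0.454, 0.161, 0.023]]
start gripper top view zmin [0.1169 0.4272 0.2455] [0.1597 0.4792 0.3515] [0.2512 0.2681 0.2929]
```

View pics/s1d.png

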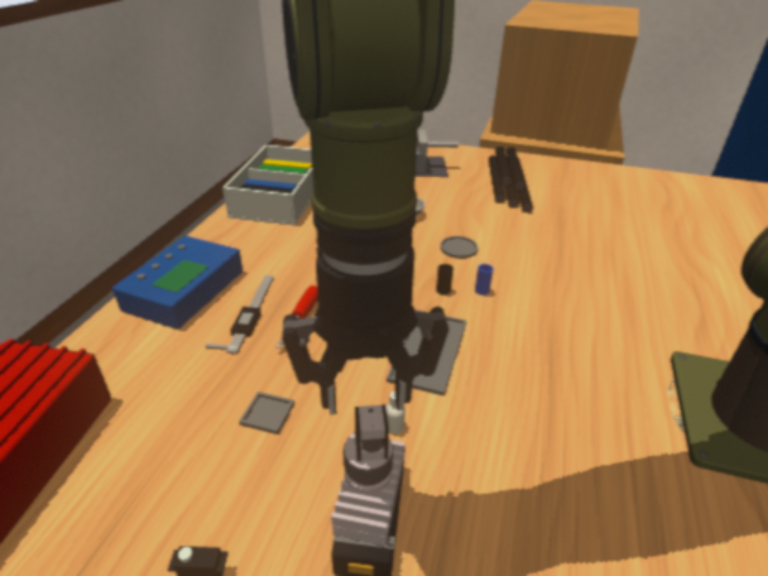

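The cameras show the fingertips at z≈0.173 and the palm at 0.249. The state gives TCP z=0.128, which is about 47 mm lower. A small step down will show which to trust.

>>> {"name": "move_arm", "arguments": {
  "series": [
    [65,-0.4,0.4,-0.5,0],
    [65,0,0,0,0],
    [65,0,0,0,0]
  ]
}}

```text
time_s: 2.0
position: [0.4613, 0.2801, 0.1258]
eef_rot: [-156.6, 89.9, 135.8]
ft_force: [0.5, 0.6, -0.2]
opening: 0.0556
```

```bash
cat >> h.py <<'E'
def tips(fn=None):
    c=shot('side',fn);W=cloud(c);o=stat();x,y,_=o['position']
    s=np.isfinite(W[...,0])&(abs(W[...,0]-x)<.09)&(abs(W[...,1]-y)<.05)&(W[...,2]>.165)&(W[...,2]<.2)
    k,l,st,ce=cv2.connectedComponentsWithStats(s.astype(np.uint8))
    for i in range(1,k):
        if st[i,4]>20:
            p=W[l==i];print(ce[i].round(),st[i].tolist(),p.min(0).round(4),p.max(0).round(4),np.median(p,0).round(4))
    return c,W
E
python3 - <<'E'
from h import *
c,W=tips('s2.png')
print(W[225:245:2,250].round(3))
E
```

```text
t 2.05 pos [0.4611 0.2801 0.1258] toolx [-0.002  0.001 -1.   ] jawyaw 22.43 J [ 31.2  18.4 -13.1  58.5   0.1  98.8] F [ 0.1 -1.   0.7] open 0.0556
[269. 268.] [264, 254, 12, 24, 161] [0.4213 0.2623 0.1684] [0.4397 0.2811 0.1997] [0.4284 0.275  0.1872]
[219. 272.] [214, 265, 11, 17, 138] [0.4833 0.2856 0.1704] [0.4977 0.305  0.1997] [0.4895 0.3024 0.1867]
[[0.452 0.29  0.271]
 [0.452 0.289 0.267]
 [0.452 0.289 0.264]
 [0.452 0.289 0.26 ]
 [0.452 0.289 0.257]
 [0.452 0.289 0.254]
 [0.452 0.29  0.251]
 [0.452 0.288 0.246]
 [0.452 0.289 0.243]
 [0.453 0.287 0.238]]
```

>>> {"name": "move_arm", "arguments": {
  "series": [
    [65,-0.1,0,-1.2,0],
    [65,0,0,-0.8,0],
    [65,0,0,0,0]
  ]
}}

```text
time_s: 2.35
position: [0.4601, 0.2801, 0.1043]
eef_rot: [-164.6, 89.9, 127.9]
ft_force: [-0.2, 0.8, -1.2]
opening: 0.0558
```

```bash
python3 - <<'E'
from h import *
c,W=tips()
cv2.imwrite('pics/s3.png',cv2.resize(c['pixels'][200:384,160:340],None,fx=3.2,fy=3.2,interpolation=cv2.INTER_CUBIC))
for v in range(262,300,3): print(v,W[v,219].round(3),W[v,269].round(3))
E
```

```text
t 2.4 pos [0.4602 0.2801 0.1046] toolx [-0.001  0.002 -1.   ] jawyaw 22.43 J [ 31.3  19.2 -15.4  55.4   0.1  98.8] F [ 0.5  0.2 -0.2] open 0.0553
[273. 268.] [264, 253, 27, 29, 268] [0.4018 0.2566 0.165 ] [0.4399 0.2818 0.1999] [0.4245 0.2735 0.1909]
[217. 272.] [201, 255, 25, 30, 266] [0.4817 0.2853 0.1653] [0.511 0.315 0.2  ] [0.493  0.3032 0.1924]
262 [0.489 0.304 0.21 ] [0.428 0.281 0.205]
265 [0.489 0.305 0.204] [0.428 0.281 0.199]
268 [0.489 0.305 0.198] [0.428 0.28  0.193]
271 [0.489 0.306 0.194] [0.428 0.278 0.184]
274 [0.49  0.305 0.187] [0.427 0.279 0.18 ]
277 [0.492 0.301 0.176] [0.427 0.278 0.173]
280 [0.492 0.301 0.17 ] [0.427 0.279 0.167]
283 [0.492 0.301 0.163] [0.427 0.278 0.16 ]
286 [0.492 0.302 0.157] [0.426 0.279 0.155]
289 [0.542 0.192 0.   ] [ 0.451  0.161 -0.002]
292 [ 0.54   0.197 -0.001] [0.449 0.17  0.001]
295 [0.537 0.205 0.   ] [0.447 0.176 0.   ]
298 [ 0.535  0.21  -0.001] [0.439 0.214 0.042]
```

View pics/s3.png

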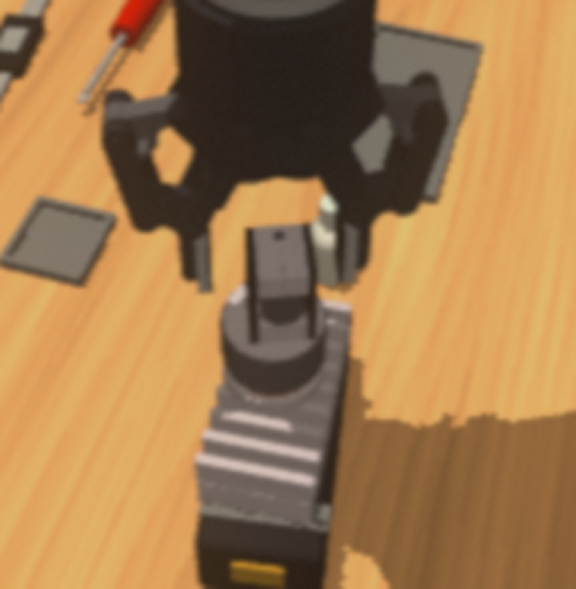

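>>> {"name": "move_arm", "arguments": {
  "series": [
    [65,0,0,-1.2,0],
    [65,0,0,-0.8,0],
    [65,0,0,0,0],
    [35,0,0,0,0],
    [25,0,0,0,0],
    [20,0,0,0,0],
    [20,0,0,0,0]
  ],
  "newtons": 40
}}

```text
time_s: 3.1
position: [0.4603, 0.2799, 0.0827]
eef_rot: [-158.9, 89.9, 133.5]
ft_force: [0.3, 0.1, -0.2]
opening: 0.0296
```

```bash
python3 - <<'E'
from h import *
c,W=tips()
cv2.imwrite('pics/s4.png',cv2.resize(c['pixels'][200:384,160:340],None,fx=3.2,fy=3.2,interpolation=cv2.INTER_CUBIC))
E
```

```text
t 3.15 pos [0.4604 0.28   0.0827] toolx [-0.001  0.001 -1.   ] jawyaw 22.41 J [ 31.2  20.3 -17.4  52.4   0.1  98.8] F [ 0.   0.3 -0.6] open 0.0297
[271. 270.] [255, 253, 35, 31, 501] [0.403  0.2528 0.1654] [0.444 0.292 0.2  ] [0.426  0.2743 0.1801]
[222. 274.] [201, 259, 54, 27, 552] [0.4469 0.2811 0.1652] [0.5111 0.3139 0.1999] [0.4909 0.3012 0.181 ]
```

View pics/s4.png

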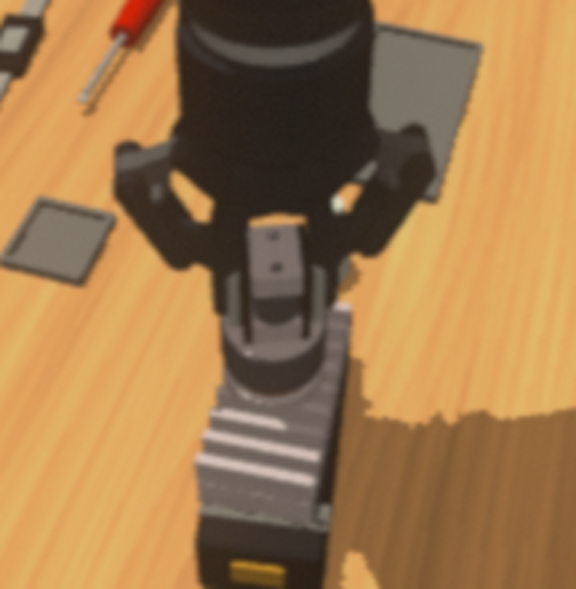

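>>> {"name": "move_arm", "arguments": {
  "series": [
    [20,0,0,1.5,0],
    [20,0,0,2.5,0],
    [20,0,0,2,-0.05],
    [20,3,-1.6,0,-0.08],
    [20,3.5,-1.9,0,-0.08],
    [20,3.5,-1.9,0,-0.08],
    [20,3.5,-1.9,0,-0.07],
    [20,3,-1.6,-1,0]
  ]
}}

```text
time_s: 3.95
position: [0.6272, 0.1905, 0.1383]
eef_rot: [161.8, 89.7, 73.2]
ft_force: [1.4, 0.2, 0.5]
opening: 0.0295
```

```bash
python3 - <<'E'
from h import *
o=stat()
c=shot('side');W=cloud(c);cv2.imwrite('pics/s5.png',cv2.resize(c['pixels'][150:384,110:330],None,fx=2.5,fy=2.5,interpolation=cv2.INTER_CUBIC))
E
```

```text
t 3.95 pos [0.6272 0.1905 0.1383] toolx [ 0.002  0.006 -1.   ] jawyaw 1.39 J [ 16.7  29.    5.9  66.7   0.3 105.3] F [1.4 0.2 0.5] open 0.0295
```

View pics/s5.png

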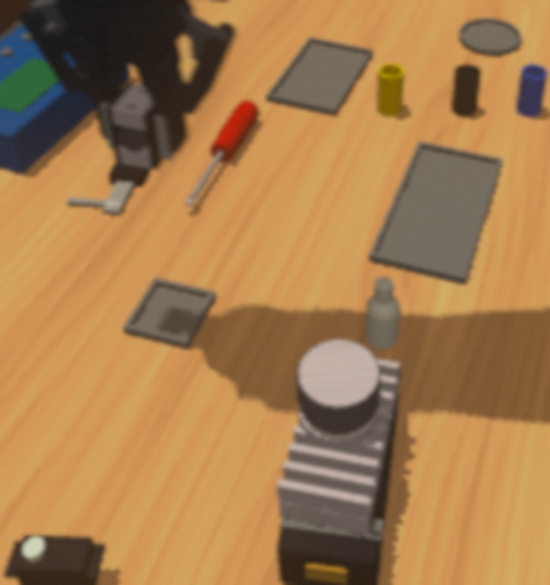

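>>> {"name": "move_arm", "arguments": {
  "series": [
    [20,0.5,-0.35,-1.5,0],
    [20,0,0,-3,0],
    [20,0,0,-3,0],
    [20,0,0,-3,0],
    [20,0,0,-2,0],
    [20,0,0,-1,0],
    [20,0,0,0,0]
  ]
}}

```text
time_s: 4.7
position: [0.6386, 0.1812, -0.0053]
eef_rot: [118.8, 89.7, 29.7]
ft_force: [-0.2, 1.5, -0.5]
opening: 0.0296
```

```bash
python3 - <<'E'
from h import *
o=stat()
c=shot('side');W=cloud(c);cv2.imwrite('pics/s6.png',cv2.resize(c['pixels'][200:320,120:240],None,fx=5,fy=5,interpolation=cv2.INTER_CUBIC))
s=np.isfinite(W[...,0])&(abs(W[...,0]-.63)<.018)&(abs(W[...,1]-.19)<.02)
for z0 in np.arange(0.0,.12,.01):
    p=W[s&(W[...,2]>=z0)&(W[...,2]<z0+.01)]
    if len(p): print(round(z0,3),len(p),p.min(0).round(3),p.max(0).round(3))
E
```

```text
t 4.7 pos [ 0.6386  0.1812 -0.0053] toolx [ 0.005  0.003 -1.   ] jawyaw 0.96 J [ 1.580e+01  3.550e+01 -5.200e+00  4.900e+01  1.000e-01  1.048e+02] F [-0.2  1.5 -0.5] open 0.0296
0.0 252 [0.612 0.17  0.   ] [0.648 0.21  0.008]
0.03 55 [0.618 0.186 0.03 ] [0.648 0.199 0.04 ]
0.04 67 [0.612 0.176 0.04 ] [0.647 0.2   0.05 ]
0.05 74 [0.613 0.188 0.05 ] [0.648 0.199 0.06 ]
0.06 70 [0.612 0.18  0.06 ] [0.648 0.199 0.07 ]
0.07 131 [0.612 0.171 0.07 ] [0.648 0.199 0.08 ]
0.08 42 [0.612 0.171 0.08 ] [0.623 0.195 0.089]
0.09 36 [0.613 0.171 0.09 ] [0.625 0.198 0.1  ]
0.1 75 [0.613 0.17  0.1  ] [0.647 0.2   0.11 ]
0.11 68 [0.612 0.189 0.11 ] [0.647 0.2   0.12 ]
```

View pics/s6.png

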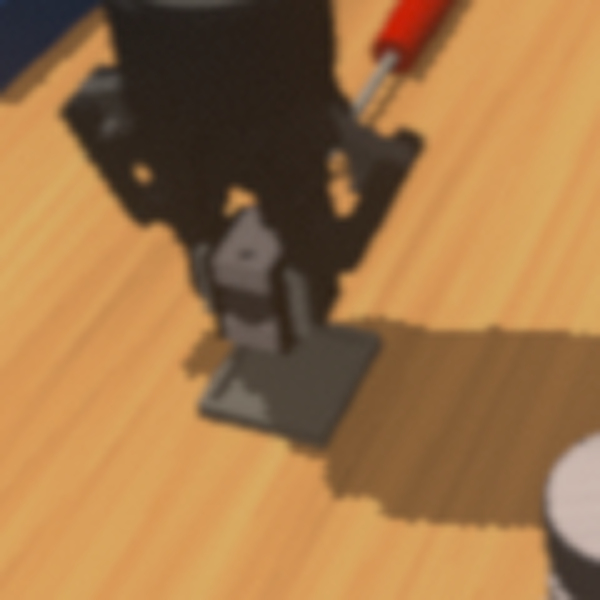

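>>> {"name": "move_arm", "arguments": {
  "series": [
    [20,-0.6,0.5,0,0.015],
    [20,0,0,0,0],
    [20,0,0,-0.8,0],
    [20,0,0,0,0]
  ]
}}

```text
time_s: 5.15
position: [0.6361, 0.1884, -0.0081]
eef_rot: [110.5, 89.2, 22.5]
ft_force: [-0.6, 0.4, -0.5]
opening: 0.0298
```

```bash
python3 - <<'E'
from h import *
o=stat()
c=shot('side');W=cloud(c);cv2.imwrite('pics/s7.png',cv2.resize(c['pixels'][220:300,140:220],None,fx=7,fy=7,interpolation=cv2.INTER_CUBIC))
s=np.isfinite(W[...,0])&(abs(W[...,0]-.63)<.05)&(abs(W[...,1]-.19)<.04)
p=W[s&(W[...,2]>=.024)&(W[...,2]<.034)]
print(len(p),p.min(0).round(4),p.max(0).round(4),np.median(p,0))
E
```

```text
t 5.15 pos [ 0.6361  0.1884 -0.0081] toolx [ 0.014  0.006 -1.   ] jawyaw 1.94 J [ 1.640e+01  3.520e+01 -6.200e+00  4.780e+01  1.000e-01  1.045e+02] F [-0.6  0.4 -0.5] open 0.0298
40 [0.6149 0.1945 0.0268] [0.6493 0.2059 0.034 ] [0.63213238 0.20420428 0.03079527]
```

View pics/s7.png

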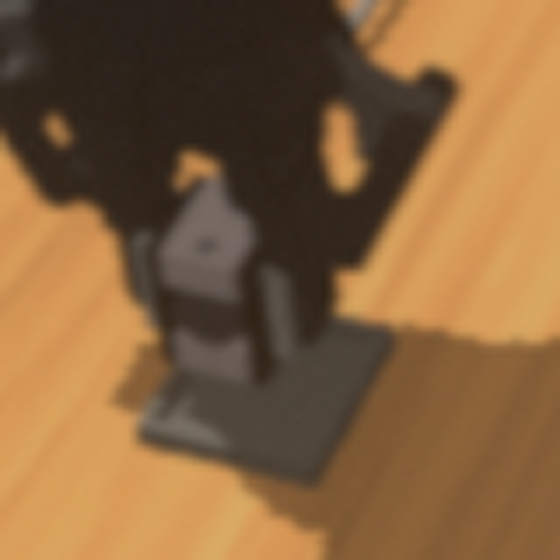

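>>> {"name": "move_arm", "arguments": {
  "series": [
    [20,-0.2,-0.1,-1,0],
    [20,0,0,-0.6,0],
    [20,0,0,0,0],
    [20,0,0,-0.4,0],
    [20,0,0,0,0]
  ]
}}

```text
time_s: 5.7
position: [0.6349, 0.1872, -0.0291]
eef_rot: [109.7, 89.1, 21.6]
ft_force: [-0.1, -0.5, -1.1]
opening: 0.0297
```

```bash
python3 - <<'E'
from h import *
o=stat()
c=shot('side');W=cloud(c);cv2.imwrite('pics/s8.png',cv2.resize(c['pixels'][220:300,140:220],None,fx=7,fy=7,interpolation=cv2.INTER_CUBIC))
E
```

```text
t 5.7 pos [ 0.6349  0.1872 -0.0291] toolx [ 0.015  0.006 -1.   ] jawyaw 1.91 J [ 1.640e+01  3.620e+01 -7.900e+00  4.500e+01  1.000e-01  1.045e+02] F [-0.1 -0.5 -1.1] open 0.0297
```

View pics/s8.png

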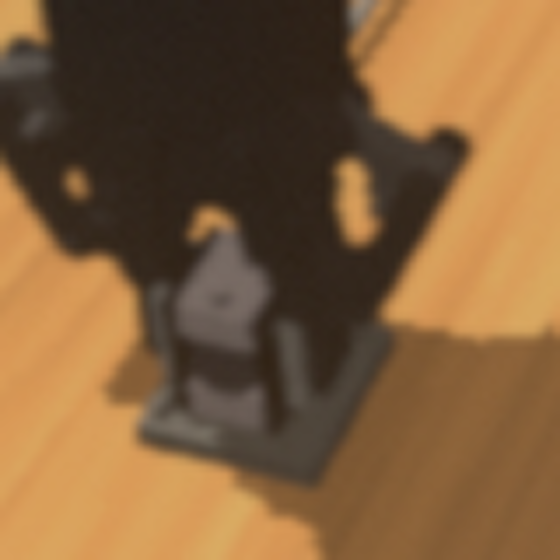

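>>> {"name": "move_arm", "arguments": {
  "series": [
    [20,0,0,-0.2,0],
    [20,0,0,-0.1,0]
  ]
}}

```text
time_s: 5.95
position: [0.6356, 0.1874, -0.0315]
eef_rot: [109.0, 89.0, 20.9]
ft_force: [-1.6, -0.1, 3.8]
opening: 0.0294
```

>>> {"name": "move_arm", "arguments": {
  "series": [
    [20,0,0,-0.1,0],
    [20,0,0,0,0],
    [45,0,0,0,0],
    [60,0,0,0,0],
    [60,0,0,0,0],
    [60,0,0,1,0],
    [60,0,0,3,0],
    [60,0,0,3,0]
  ]
}}

```text
time_s: 6.75
position: [0.632, 0.1864, 0.0367]
eef_rot: [113.0, 89.4, 24.9]
ft_force: [0.4, -0.7, 0.6]
opening: 0.0515
```

```bash
python3 - <<'E'
from h import *
o=stat()
c=shot('side');W=cloud(c);cv2.imwrite('pics/s9.png',cv2.resize(c['pixels'][220:300,140:220],None,fx=7,fy=7,interpolation=cv2.INTER_CUBIC))
E
```

```text
t 6.75 pos [0.632  0.1864 0.0367] toolx [ 0.009  0.004 -1.   ] jawyaw 1.91 J [ 1.640e+01  3.280e+01 -3.400e+00  5.330e+01  1.000e-01  1.045e+02] F [ 0.4 -0.7  0.6] open 0.0515
```

View pics/s9.png

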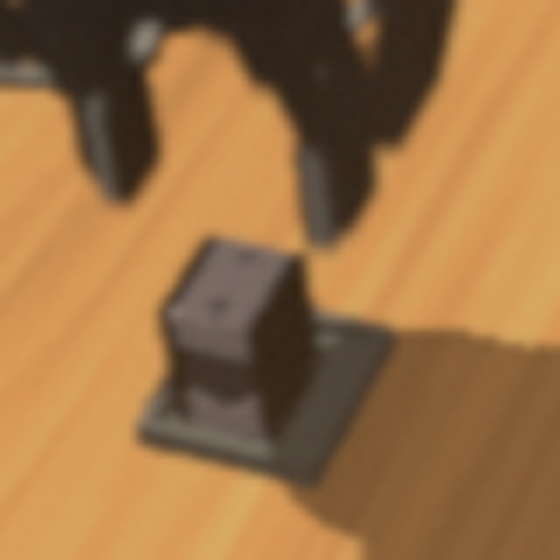

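>>> {"name": "move_arm", "arguments": {
  "series": [
    [60,0,0,4,0],
    [88,0,0,4,0],
    [88,-3,1.6,1,0],
    [88,-4,2.2,0,0],
    [88,-4,2.2,0,0],
    [88,-4,2.2,0,0],
    [88,-1.9,1.1,0,0],
    [88,0,0,0,0]
  ]
}}

```text
time_s: 7.6
position: [0.4657, 0.2835, 0.1453]
eef_rot: [111.9, 88.0, 23.6]
ft_force: [0.5, -0.9, 0.5]
opening: 0.0751
```

```bash
python3 - <<'E'
from h import *
o=stat()
c=shot('side');W=cloud(c)
ok=np.isfinite(W[...,0])
p=W[ok&(abs(W[...,0]-.63)<.04)&(abs(W[...,1]-.19)<.04)]
q=p[(p[:,2]>.014)&(p[:,2]<.07)];print('clamp',cv2.minAreaRect((q[:,:2]*1000).astype(np.float32)),q[:,2].max())
m=W[ok&(abs(W[...,0]-.46)<.05)&(abs(W[...,1]-.28)<.05)]
q=m[(m[:,2]>.113)&(m[:,2]<.123)];print('motor top',len(q),cv2.minEnclosingCircle((q[:,:2]*1000).astype(np.float32)),q.mean(0))
h=W[ok&(abs(W[...,0]-.46)<.05)&(abs(W[...,1]-.28)<.09)]
h=h[(h[:,2]>.055)&(h[:,2]<.081)];print('hs',cv2.minAreaRect((h[:,:2]*1000).astype(np.float32)))
cv2.imwrite('pics/s10.png',cv2.resize(c['pixels'][180:384,130:340],None,fx=2.9,fy=2.9,interpolation=cv2.INTER_CUBIC))
E
```

```text
t 7.6 pos [0.4657 0.2835 0.1453] toolx [ 0.032  0.014 -0.999] jawyaw 1.7 J [ 31.5  16.7 -12.7  58.6  -0.3 119.8] F [ 0.5 -0.9  0.5] open 0.0751
clamp ((635.4057006835938, 189.3984832763672), (32.29721450805664, 31.918655395507812), 1.9543379545211792) 0.04903877967690373
motor top 771 ((460.77789306640625, 283.03985595703125), 24.88139533996582) [0.46028524 0.28472887 0.11751824]
hs ((457.4754333496094, 286.5809326171875), (54.13924789428711, 101.69294738769531), 4.845067024230957)
```

View pics/s10.png

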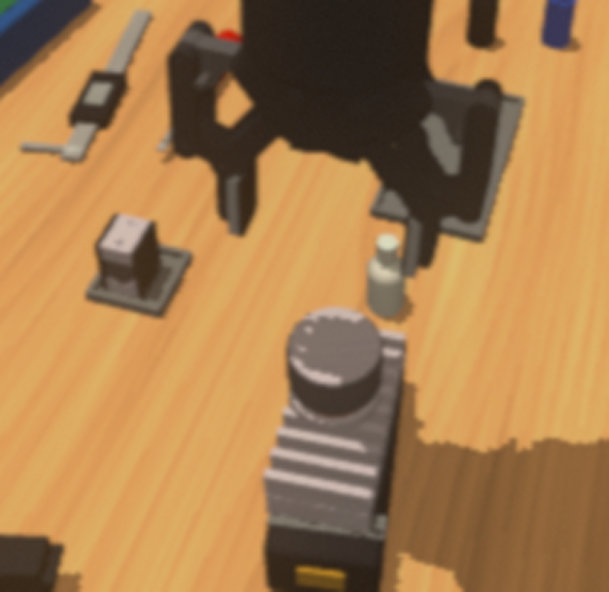

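>>> {"name": "move_arm", "arguments": {
  "series": [
    [88,3.2,1.9,0,0],
    [88,3.2,1.9,0,0],
    [88,3.2,1.9,0,0],
    [88,0,0,0,0]
  ]
}}

```text
time_s: 8.05
position: [0.5685, 0.3386, 0.1458]
eef_rot: [107.8, 87.9, 19.4]
ft_force: [-1.3, -0.3, -0.1]
opening: 0.0755
```

```bash
python3 -c "
from h import *
stat()"
```

```text
t 8.05 pos [0.5685 0.3386 0.1458] toolx [ 0.035  0.012 -0.999] jawyaw 1.49 J [ 31.   27.9   5.   65.   -0.4 119.5] F [-1.3 -0.3 -0.1] open 0.0755
```

>>> {"name": "move_arm", "arguments": {
  "series": [
    [88,-1.5,-0.8,0,0],
    [88,-1.5,-0.8,0,0],
    [88,-1.5,-0.8,0,0],
    [88,-1.5,-0.8,0,0],
    [88,-1.5,-0.8,0,0],
    [88,-1.5,-0.8,0,0],
    [88,-1.3,-0.7,0,0],
    [88,0,0,0,0]
  ]
}}

```text
time_s: 8.85
position: [0.4708, 0.2746, 0.1443]
eef_rot: [102.4, 87.8, 13.3]
ft_force: [-0.5, 0.6, -0.9]
opening: 0.0753
```

```bash
python3 -c "
from h import *
stat()"
```

```text
t 8.85 pos [0.4708 0.2746 0.1443] toolx [ 0.038  0.009 -0.999] jawyaw 0.8 J [ 30.7  16.6 -13.   58.3  -0.7 119.9] F [-0.5  0.6 -0.9] open 0.0753
```

>>> {"name": "move_arm", "arguments": {
  "series": [
    [88,0,0,4,0],
    [88,0,0,4,0],
    [88,0,0,0,0]
  ]
}}

```text
time_s: 9.15
position: [0.472, 0.2722, 0.2256]
eef_rot: [100.1, 87.9, 10.7]
ft_force: [1.0, -0.4, -0.3]
opening: 0.0754
```

```bash
python3 -c "
from h import *
stat()"
```

```text
t 9.15 pos [0.472  0.2722 0.2256] toolx [ 0.037  0.007 -0.999] jawyaw 0.63 J [ 30.5  14.5  -3.5  69.9  -0.7 119.8] F [ 1.  -0.4 -0.3] open 0.0754
```

>>> {"name": "move_arm", "arguments": {
  "series": [
    [88,0,0,-2.5,0],
    [88,0,0,-2.5,0],
    [88,0,0,-2.5,0],
    [88,0,0,0,0]
  ]
}}

```text
time_s: 9.55
position: [0.479, 0.273, 0.1509]
eef_rot: [103.1, 87.3, 13.6]
ft_force: [-0.2, 0.1, 0.3]
opening: 0.0754
```

```bash
python3 -c "
from h import *
stat()"
```

```text
t 9.55 pos [0.479  0.273  0.1509] toolx [ 0.047  0.011 -0.999] jawyaw 0.42 J [ 30.2  16.5 -12.1  58.8  -0.8 119.7] F [-0.2  0.1  0.3] open 0.0754
```

>>> {"name": "move_arm", "arguments": {
  "series": [
    [88,0,0,0,0],
    [88,0,0,0,0],
    [88,0,0,0,0],
    [88,0,0,0,0]
  ]
}}

```text
time_s: 9.95
position: [0.4821, 0.2737, 0.1534]
eef_rot: [104.1, 87.0, 14.4]
ft_force: [-0.3, 0.0, 0.1]
opening: 0.0752
```

```bash
python3 -c "
from h import *
stat();manip.camera('side');stat()"
```

```text
t 9.95 pos [0.4821 0.2737 0.1534] toolx [ 0.05   0.013 -0.999] jawyaw 0.34 J [ 30.1  16.6 -11.6  58.9  -0.8 119.7] F [-0.3  0.   0.1] open 0.0752
t 10.0 pos [0.4822 0.2738 0.1535] toolx [ 0.051  0.013 -0.999] jawyaw 0.34 J [ 30.1  16.6 -11.6  58.9  -0.8 119.7] F [ 0.4  0.7 -0.3] open 0.0748
```

>>> {"name": "move_arm", "arguments": {
  "series": [
    [88,0,0,3,0],
    [88,0,0,3,0],
    [88,0,0,3,0],
    [88,0,0,0,0]
  ]
}}

```text
time_s: 10.4
position: [0.4814, 0.2735, 0.2476]
eef_rot: [104.3, 87.0, 14.7]
ft_force: [0.4, 0.2, 0.5]
opening: 0.0751
```

```bash
python3 -c "
from h import *
stat()"
```

```text
t 10.4 pos [0.4814 0.2735 0.2476] toolx [ 0.051  0.013 -0.999] jawyaw 0.37 J [ 30.1  14.4  -0.5  72.2  -0.8 119.7] F [0.4 0.2 0.5] open 0.0751
```

>>> {"name": "move_arm", "arguments": {
  "series": [
    [88,-1.7,0.8,-5,0],
    [88,0,0,-4,0],
    [88,0,0,0,0]
  ]
}}

```text
time_s: 10.7
position: [0.4667, 0.2835, 0.1594]
eef_rot: [107.2, 86.4, 17.6]
ft_force: [-0.9, -1.0, 0.2]
opening: 0.0752
```

```bash
python3 -c "
from h import *
stat()"
```

```text
t 10.7 pos [0.4667 0.2835 0.1594] toolx [ 0.06   0.019 -0.998] jawyaw 0.34 J [ 31.9  15.1 -12.9  58.6  -0.9 121.5] F [-0.9 -1.   0.2] open 0.0752
```

>>> {"name": "move_arm", "arguments": {
  "series": [
    [88,0,0,0,0],
    [88,0,0,0,0]
  ]
}}

```text
time_s: 10.9
position: [0.467, 0.2837, 0.161]
eef_rot: [107.2, 86.4, 17.6]
ft_force: [0.0, -0.2, 1.5]
opening: 0.0749
```

```bash
python3 -c "
from h import *
stat()"
```

```text
t 10.9 pos [0.467  0.2837 0.161 ] toolx [ 0.06   0.019 -0.998] jawyaw 0.34 J [ 31.9  15.  -12.7  58.8  -0.9 121.5] F [ 0.  -0.2  1.5] open 0.0749
```

>>> {"name": "move_arm", "arguments": {
  "series": [
    [88,0,0,0,0],
    [88,0,0,0,0],
    [88,0,0,0,0],
    [88,0,0,0,0]
  ]
}}

```text
time_s: 11.3
position: [0.4709, 0.2856, 0.1662]
eef_rot: [109.0, 85.9, 19.3]
ft_force: [0.9, 0.2, -0.3]
opening: 0.0751
```

```bash
python3 -c "
from h import *
print(stat()['joint_velocities'])"
```

```text
t 11.3 pos [0.4709 0.2856 0.1662] toolx [ 0.068  0.024 -0.997] jawyaw 0.28 J [ 31.8  14.9 -12.2  58.9  -0.9 121.5] F [ 0.9  0.2 -0.3] open 0.0751
[-0.07778765 -0.22759459  0.73133452  0.14560604 -0.00998574 -0.0311772 ]
```

>>> {"name": "move_arm", "arguments": {
  "series": [
    [88,0,0,0,0.15],
    [88,0,0,0,0.15],
    [88,0,0,0,0.15],
    [88,0,0,0,0.15],
    [88,0,0,0,0.15],
    [88,0,0,0,0.15],
    [88,0,0,0,0.15],
    [88,0,0,0,0.15]
  ]
}}

```text
time_s: 12.1
position: [0.4721, 0.2863, 0.1688]
eef_rot: [107.6, 85.6, 87.0]
ft_force: [-1.4, 0.4, -0.7]
opening: 0.0746
```

```bash
python3 -c "
from h import *
stat()"
```

```text
t 12.1 pos [0.4721 0.2863 0.1688] toolx [ 0.004  0.076 -0.997] jawyaw 69.38 J [28.8 16.3 -9.7 61.7  3.7 49.5] F [-1.4  0.4 -0.7] open 0.0746
```

>>> {"name": "move_arm", "arguments": {
  "series": [
    [88,0,0,0,0.15],
    [88,0,0,0,0.15],
    [88,0,0,0,0.15],
    [88,0,0,0,0.15],
    [88,0,0,0,0.15],
    [88,0,0,0,0.15],
    [88,0,0,0,0.15],
    [88,0,0,0,0.15]
  ]
}}

```text
time_s: 12.9
position: [0.4741, 0.2861, 0.1707]
eef_rot: [105.1, 85.6, 153.3]
ft_force: [0.5, 0.7, -0.2]
opening: 0.0749
```

>>> {"name": "move_arm", "arguments": {
  "series": [
    [88,0,0,0,0.15],
    [88,0,0,0,0.15],
    [88,0,0,0,0.15],
    [88,0,0,0,0.15],
    [88,0,0,0,0.15]
  ]
}}

```text
time_s: 13.4
position: [0.4757, 0.2864, 0.1715]
eef_rot: [104.4, 85.7, -164.4]
ft_force: [0.3, 1.0, -0.1]
opening: 0.0752
```

```bash
python3 -c "
from h import *
stat()"
```

```text
t 13.4 pos [0.4757 0.2864 0.1715] toolx [-0.072 -0.02  -0.997] jawyaw -178.87 J [ 30.3  21.8  -1.1  71.2   1.1 -60.9] F [ 0.3  1.  -0.1] open 0.0752
```

>>> {"name": "move_arm", "arguments": {
  "series": [
    [88,-1.4,-0.5,-2,0],
    [88,0,0,-2,0],
    [88,0,0,0,0],
    [88,0,0,0,0],
    [88,0,0,0,0],
    [88,0,0,0,0]
  ]
}}

```text
time_s: 14.0
position: [0.4641, 0.2831, 0.1338]
eef_rot: [103.0, 86.1, -165.6]
ft_force: [0.0, -0.3, 0.6]
opening: 0.0753
```

```bash
python3 -c "
from h import *
stat()"
```

```text
t 14.0 pos [0.4641 0.2831 0.1338] toolx [-0.066 -0.017 -0.998] jawyaw -178.69 J [ 30.7  21.5  -7.4  64.9   1.1 -60.7] F [ 0.  -0.3  0.6] open 0.0753
```

>>> {"name": "move_arm", "arguments": {
  "series": [
    [88,3,1.8,4,0],
    [88,3,1.8,4,0],
    [88,-2,-1.2,-2.7,0],
    [88,-2,-1.2,-2.7,0],
    [88,-2,-1.2,-2.7,0],
    [88,0,0,0,0],
    [88,0,0,0,0],
    [88,0,0,0,0]
  ]
}}

```text
time_s: 14.8
position: [0.465, 0.283, 0.1353]
eef_rot: [101.7, 86.4, -167.0]
ft_force: [0.2, -0.6, 0.0]
opening: 0.0758
```

```bash
python3 -c "
from h import *
stat()"
```

```text
t 14.8 pos [0.465  0.283  0.1353] toolx [-0.062 -0.014 -0.998] jawyaw -178.74 J [ 30.6  21.3  -7.5  64.7   1.1 -60.7] F [ 0.2 -0.6  0. ] open 0.0758
```

>>> {"name": "move_arm", "arguments": {
  "series": [
    [88,0,0,0,0],
    [88,0,0,0,0],
    [88,0,0,0,0],
    [88,0,0,0,0],
    [88,0,0,0,0],
    [88,0,0,0,0],
    [88,0,0,0,0],
    [88,0,0,0,0]
  ]
}}

```text
time_s: 15.6
position: [0.4706, 0.2863, 0.1391]
eef_rot: [98.6, 86.9, -170.1]
ft_force: [-0.0, -1.3, 0.6]
opening: 0.0749
```

```bash
python3 -c "
from h import *
stat()"
```

```text
t 15.6 pos [0.4706 0.2863 0.1391] toolx [-0.053 -0.009 -0.999] jawyaw -178.72 J [ 30.6  21.3  -6.8  64.8   1.1 -60.7] F [-0.  -1.3  0.6] open 0.0749
```

>>> {"name": "move_arm", "arguments": {
  "series": [
    [88,-0.2,-0.1,-0.1,0],
    [88,-0.2,-0.1,-0.1,0],
    [88,-0.2,-0.1,-0.1,0],
    [88,-0.2,-0.1,-0.1,0],
    [88,-0.2,-0.1,-0.1,0],
    [88,-0.2,-0.1,-0.1,0],
    [88,-0.1,0,0,0],
    [88,0,0,0,0]
  ]
}}

```text
time_s: 16.4
position: [0.4557, 0.2793, 0.1323]
eef_rot: [99.0, 86.8, -169.7]
ft_force: [-0.4, 0.6, -0.0]
opening: 0.0752
```

>>> {"name": "move_arm", "arguments": {
  "series": [
    [88,-0.1,0,0,0],
    [88,-0.1,0,0,0],
    [88,-0.1,0,0,0],
    [88,-0.1,0,0,0],
    [88,-0.1,0,0,0],
    [88,-0.1,0,0,0],
    [88,-0.1,0,0,0],
    [88,0,0,0,0]
  ]
}}

```text
time_s: 17.2
position: [0.4484, 0.2796, 0.1325]
eef_rot: [98.7, 86.9, -170.0]
ft_force: [0.3, 0.1, 0.5]
opening: 0.0753
```

```bash
python3 -c "
from h import *
stat()"
```

```text
t 17.2 pos [0.4484 0.2796 0.1325] toolx [-0.054 -0.01  -0.999] jawyaw -178.72 J [ 31.2  19.4 -10.7  62.8   1.1 -60.1] F [0.3 0.1 0.5] open 0.0753
```

>>> {"name": "move_arm", "arguments": {
  "series": [
    [88,0,0,0,0],
    [88,0,0,0,0],
    [88,0,0,0,0],
    [88,0,0,0,0],
    [88,0,0,0,0],
    [88,0,0,0,0],
    [88,0,0,0,0],
    [88,0,0,0,0]
  ]
}}

```text
time_s: 18.0
position: [0.4486, 0.2796, 0.1325]
eef_rot: [98.7, 86.9, -170.1]
ft_force: [0.5, 0.1, 0.3]
opening: 0.0749
```

```bash
python3 -c "
from h import *
stat()"
```

```text
t 18.0 pos [0.4486 0.2796 0.1325] toolx [-0.054 -0.009 -0.999] jawyaw -178.72 J [ 31.2  19.4 -10.7  62.8   1.1 -60.1] F [0.5 0.1 0.3] open 0.0749
```

>>> {"name": "move_arm", "arguments": {
  "series": [
    [88,0,0,0,0],
    [88,0,0,0,0],
    [88,0,0,0,0],
    [88,0,0,0,0],
    [88,0,0,0,0],
    [88,0,0,0,0],
    [88,0,0,0,0],
    [88,0,0,0,0]
  ]
}}

```text
time_s: 18.8
position: [0.4486, 0.2796, 0.1324]
eef_rot: [98.7, 86.9, -170.0]
ft_force: [0.2, -0.3, -0.7]
opening: 0.0751
```

```bash
python3 -c "
from h import *
stat()"
```

```text
t 18.8 pos [0.4486 0.2796 0.1324] toolx [-0.054 -0.009 -0.999] jawyaw -178.73 J [ 31.2  19.4 -10.7  62.8   1.1 -60.1] F [ 0.2 -0.3 -0.7] open 0.0751
```

>>> {"name": "move_arm", "arguments": {
  "series": [
    [88,0,0,5,0],
    [88,0,0,5,0],
    [88,0,0,5,0],
    [88,0,0,-5,0],
    [88,0,0,-5,0],
    [88,0,0,-5,0],
    [88,0,0,0,0],
    [88,0,0,0,0]
  ]
}}

```text
time_s: 19.6
position: [0.4531, 0.2824, 0.1429]
eef_rot: [90.5, 87.7, -178.2]
ft_force: [0.8, 0.0, 0.2]
opening: 0.0753
```

>>> {"name": "move_arm", "arguments": {
  "series": [
    [88,0,0,0,0],
    [88,0,0,0,0],
    [88,0,0,0,0],
    [88,0,0,0,0],
    [88,0,0,0,0],
    [88,0,0,0,0]
  ]
}}

```text
time_s: 20.2
position: [0.4598, 0.2865, 0.1524]
eef_rot: [72.9, 88.4, 164.2]
ft_force: [0.4, -0.6, -1.0]
opening: 0.0755
```

```bash
python3 -c "
from h import *
stat()"
```

```text
t 20.2 pos [0.4598 0.2865 0.1524] toolx [-0.026  0.007 -1.   ] jawyaw -178.69 J [ 31.2  18.5  -8.9  63.7   1.1 -60.1] F [ 0.4 -0.6 -1. ] open 0.0755
```

>>> {"name": "move_arm", "arguments": {
  "series": [
    [88,0,0,5,0],
    [88,0,0,5,0],
    [88,0,0,-5,0],
    [88,0,0,-5,0],
    [88,0,0,0,0],
    [88,0,0,0,0],
    [88,0,0,0,0],
    [88,0,0,0,0]
  ]
}}

```text
time_s: 21.0
position: [0.4629, 0.2884, 0.1616]
eef_rot: [56.3, 88.7, 147.6]
ft_force: [-0.4, -0.5, 1.1]
opening: 0.0753
```

```bash
python3 -c "
from h import *
stat()"
```

```text
t 21.0 pos [0.4629 0.2884 0.1616] toolx [-0.019  0.012 -1.   ] jawyaw -178.68 J [ 31.2  18.2  -7.9  64.4   1.1 -60.1] F [-0.4 -0.5  1.1] open 0.0753
```

>>> {"name": "move_arm", "arguments": {
  "series": [
    [88,0,-0.4,-2.5,0],
    [88,0,-0.3,-2.5,0],
    [88,0,0,-2,0],
    [88,0,0,-1,0],
    [88,0,0,-0.5,0],
    [88,0,0,-0.2,0],
    [88,0,0,0,0]
  ]
}}

```text
time_s: 21.7
position: [0.4702, 0.2857, 0.082]
eef_rot: [6.7, 88.8, 98.1]
ft_force: [0.1, 0.4, 0.2]
opening: 0.0752
```

```bash
python3 - <<'E'
from h import *
stat();c=shot('side');W=cloud(c)
cv2.imwrite('pics/s11.png',cv2.resize(c['pixels'][180:384,130:340],None,fx=2.9,fy=2.9,interpolation=cv2.INTER_CUBIC))
ok=np.isfinite(W[...,0])&(abs(W[...,0]-.46)<.09)&(abs(W[...,1]-.285)<.05)
for z0 in np.arange(.08,.2,.01):
    p=W[ok&(W[...,2]>z0)&(W[...,2]<z0+.01)]
    a=p[p[:,0]<.434];b=p[p[:,0]>.488]
    print(round(z0,2),len(a),len(b),a[:,0].max().round(4) if len(a) else 0,b[:,0].min().round(4) if len(b) else 0, (a[:,1].max().round(4) if len(a) else 0),b[:,1].max().round(4) if len(b) else 0)
E
```

```text
t 21.7 pos [0.4702 0.2857 0.082 ] toolx [-0.003  0.021 -1.   ] jawyaw -178.66 J [ 30.5  20.9 -16.4  52.2   1.1 -60.8] F [0.1 0.4 0.2] open 0.0752
0.08 0 0 0 0 0 0
0.09 0 0 0 0 0 0
0.1 0 0 0 0 0 0
0.11 0 0 0 0 0 0
0.12 0 0 0 0 0 0
0.13 25 48 0.4328 0.5082 0.2968 0.298
0.14 56 62 0.4332 0.5082 0.2966 0.298
0.15 56 62 0.4333 0.5081 0.2961 0.2981
0.16 39 57 0.4334 0.5079 0.2957 0.2984
0.17 98 76 0.4339 0.5073 0.2978 0.3
0.18 224 214 0.4339 0.4994 0.2972 0.3015
0.19 126 130 0.434 0.4901 0.3003 0.3028
```

View pics/s11.png

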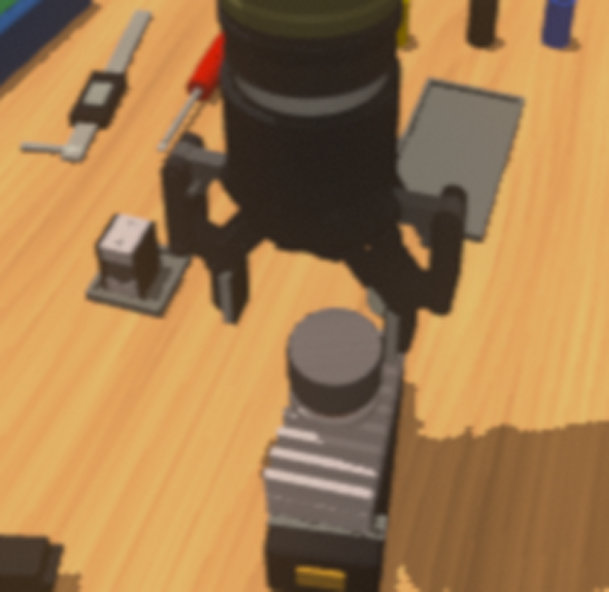

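>>> {"name": "move_arm", "arguments": {
  "series": [
    [88,-0.6,-0.1,0,0],
    [88,-0.4,-0.1,-0.5,0],
    [88,0,0,-1.2,0],
    [88,0,0,-1,0],
    [88,0,0,-0.6,0],
    [88,0,0,-0.2,0],
    [88,0,0,0,0]
  ]
}}

```text
time_s: 22.45
position: [0.4598, 0.284, 0.0453]
eef_rot: [1.4, 88.7, 92.7]
ft_force: [-0.6, -0.4, 0.4]
opening: 0.0752
```

```bash
cat >> h.py <<'E'
def fing(x0,xl,xr,y0,z0,z1,c=None):
    c=c or shot('side');W=cloud(c)
    ok=np.isfinite(W[...,0])&(abs(W[...,0]-x0)<.09)&(abs(W[...,1]-y0)<.05)
    for z in np.arange(z0,z1,.01):
        p=W[ok&(W[...,2]>z)&(W[...,2]<z+.01)]
        a=p[p[:,0]<xl];b=p[p[:,0]>xr]
        print(round(z,2),len(a),len(b),*( [a[:,0].max().round(4),a[:,1].max().round(4),a[:,2].min().round(4)] if len(a) else [0]),'|',*([b[:,0].min().round(4),b[:,1].max().round(4),b[:,2].min().round(4)] if len(b) else [0]))
    return c,W
E
python3 - <<'E'
from h import *
stat();c,W=fing(.46,.434,.488,.285,.08,.14)
cv2.imwrite('pics/s12.png',cv2.resize(c['pixels'][180:384,130:340],None,fx=2.9,fy=2.9,interpolation=cv2.INTER_CUBIC))
E
```

```text
t 22.45 pos [0.4598 0.284  0.0453] toolx [-0.001  0.023 -1.   ] jawyaw -178.64 J [ 30.9  21.9 -21.1  46.4   1.1 -60.4] F [-0.6 -0.4  0.4] open 0.0752
0.08 0 0 0 | 0
0.09 8 21 0.4218 0.2947 0.0947 | 0.4978 0.2954 0.0933
0.1 44 52 0.422 0.2945 0.1004 | 0.4976 0.2964 0.1004
0.11 47 59 0.4225 0.2944 0.1101 | 0.4978 0.2967 0.11
0.12 41 45 0.423 0.294 0.1202 | 0.4976 0.2959 0.1205
0.13 47 47 0.4227 0.2955 0.1303 | 0.4978 0.2978 0.1302
0.14 228 195 0.4278 0.2957 0.1401 | 0.4937 0.2978 0.1401
```

View pics/s12.png

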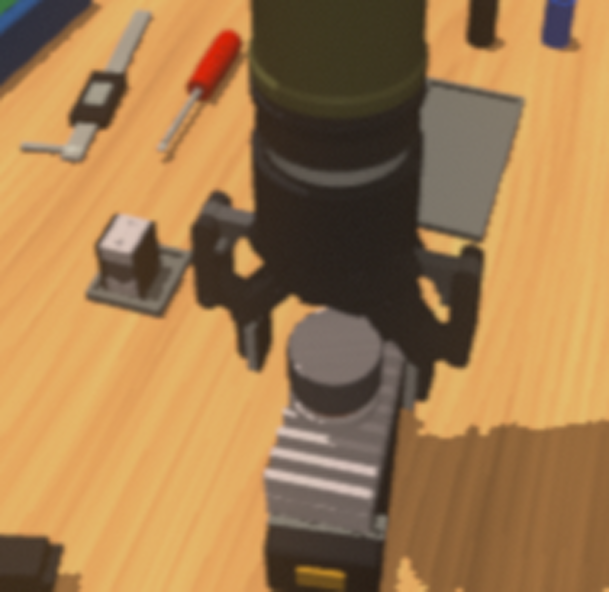

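>>> {"name": "move_arm", "arguments": {
  "series": [
    [88,0,0,0.3,0],
    [70,0,0,0,0],
    [55,0,0,0,0],
    [45,0,0,0,0],
    [45,0,0,0,0],
    [45,0,0,0,0],
    [45,0,0,0,0]
  ],
  "newtons": 50
}}

```text
time_s: 23.2
position: [0.4605, 0.2843, 0.0496]
eef_rot: [-1.9, 88.7, 89.5]
ft_force: [0.0, 0.7, -1.8]
opening: 0.0486
```

```bash
python3 - <<'E'
from h import *
stat();c,W=fing(.46,.432,.488,.285,.08,.14)
cv2.imwrite('pics/s13.png',cv2.resize(c['pixels'][180:384,130:340],None,fx=2.9,fy=2.9,interpolation=cv2.INTER_CUBIC))
E
```

```text
t 23.2 pos [0.4605 0.2843 0.0496] toolx [ 0.     0.023 -1.   ] jawyaw -178.65 J [ 30.9  21.7 -20.7  46.9   1.1 -60.4] F [ 0.   0.7 -1.8] open 0.0486
0.08 0 0 0 | 0
0.09 8 7 0.4319 0.2953 0.0935 | 0.4893 0.2958 0.0955
0.1 36 21 0.432 0.295 0.1008 | 0.4889 0.2967 0.1003
0.11 33 24 0.4313 0.2947 0.1101 | 0.4887 0.2965 0.1104
0.12 19 22 0.4318 0.2946 0.1204 | 0.4881 0.2961 0.12
0.13 49 49 0.4317 0.2966 0.1303 | 0.4892 0.2981 0.1304
0.14 190 182 0.4318 0.2963 0.1401 | 0.4889 0.2987 0.1403
```

View pics/s13.png

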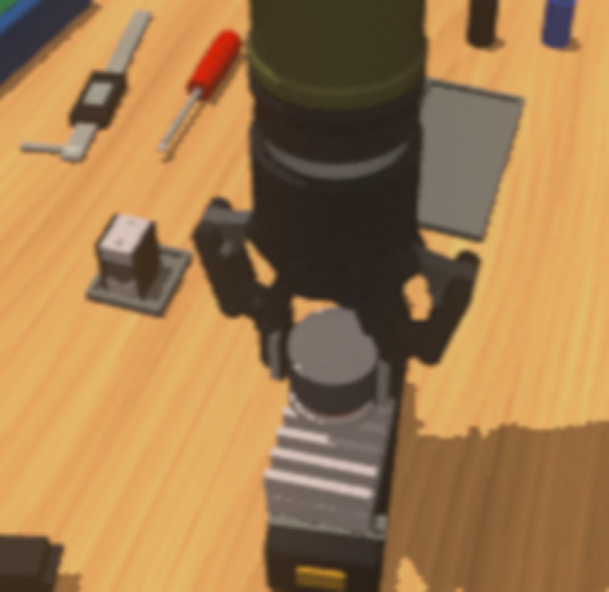

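>>> {"name": "move_arm", "arguments": {
  "series": [
    [45,0,0,1,0],
    [45,0,0,2.5,0],
    [45,0,0,3,0],
    [45,0,-1,3,0],
    [45,0,-3,1.5,0],
    [45,0,-4,0,0],
    [45,0,-4.2,0,0],
    [45,0,-4.2,0,0]
  ]
}}

```text
time_s: 24.05
position: [0.4613, 0.1202, 0.1685]
eef_rot: [-14.8, 88.5, 77.2]
ft_force: [1.4, 0.2, -2.4]
opening: 0.0487
```

```bash
python3 - <<'E'
from h import *
stat();c=shot('side');cv2.imwrite('pics/s14.png',cv2.resize(c['pixels'],None,fx=1.5,fy=1.5))
E
```

```text
t 24.05 pos [0.4613 0.1202 0.1685] toolx [ 0.006  0.025 -1.   ] jawyaw -178.06 J [ 13.6  10.4 -17.7  61.3   1.3 -78.3] F [ 1.4  0.2 -2.4] open 0.0487
```

View pics/s14.png

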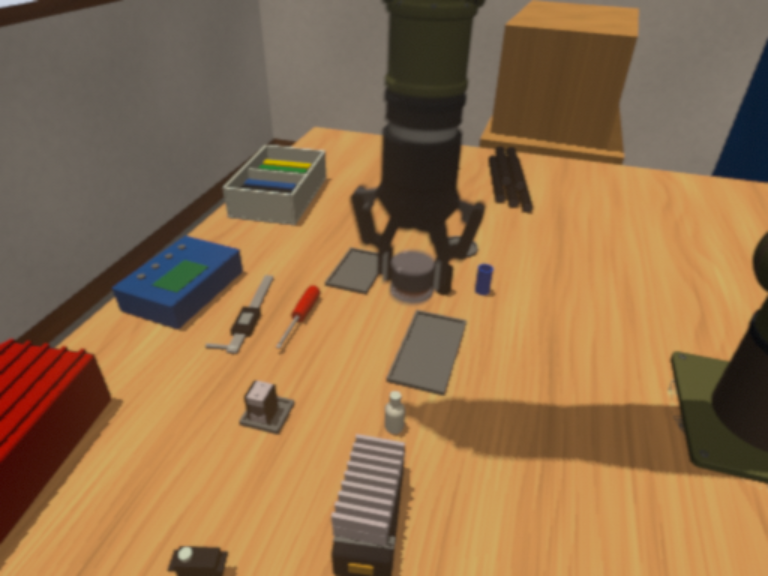

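>>> {"name": "move_arm", "arguments": {
  "series": [
    [45,0,-4,0,0],
    [45,0,-4.2,0,0],
    [45,0,-4.2,0,0],
    [45,0,-4.2,0,0],
    [45,0,-4.2,0,0],
    [45,0,-4.2,0,0],
    [45,0,-4.2,0,0],
    [45,0,-4.2,0,0]
  ]
}}

```text
time_s: 24.9
position: [0.4605, -0.2295, 0.1752]
eef_rot: [-37.5, 88.6, 54.4]
ft_force: [1.2, -0.3, -1.3]
opening: 0.0489
```

>>> {"name": "move_arm", "arguments": {
  "series": [
    [45,0,-4,0,0],
    [45,0,-3,0,0],
    [45,0,-1,0,0],
    [45,0,0,0,0]
  ]
}}

```text
time_s: 25.3
position: [0.4605, -0.3181, 0.1771]
eef_rot: [-46.0, 88.6, 45.5]
ft_force: [-0.5, 0.0, -1.8]
opening: 0.0487
```

```bash
python3 - <<'E'
from h import *
stat()
E
```

```text
t 25.3 pos [ 0.4605 -0.3181  0.1771] toolx [ 0.017  0.017 -1.   ] jawyaw -178.57 J [ -35.5   18.5   -5.1   66.2    1.4 -127. ] F [-0.5  0.  -1.8] open 0.0487
```

>>> {"name": "move_arm", "arguments": {
  "series": [
    [45,0.2,1.0,-2,0],
    [45,0,0.7,-3,0],
    [45,0,0,-3,0],
    [45,0,0,-3,0],
    [45,0,0,-2.5,0],
    [45,0,0,-1.5,0],
    [45,0,0,-0.7,0],
    [45,0,0,-0.2,0]
  ]
}}

```text
time_s: 26.1
position: [0.4639, -0.2876, 0.0175]
eef_rot: [-45.4, 88.3, 46.7]
ft_force: [-0.9, 1.0, -2.2]
opening: 0.0483
```

```bash
python3 - <<'E'
from h import *
stat();c=shot('side');W=cloud(c)
cv2.imwrite('pics/s15.png',cv2.resize(c['pixels'][110:200,250:370],None,fx=6,fy=6,interpolation=cv2.INTER_CUBIC))
ok=np.isfinite(W[...,0])&(abs(W[...,0]-.463)<.03)&(abs(W[...,1]+.3)<.05)
for z in np.arange(0,.09,.005):
    p=W[ok&(W[...,2]>z)&(W[...,2]<z+.005)]
    if len(p): print(round(z,3),len(p),p.min(0).round(4),p.max(0).round(4))
t=shot('top');cv2.imwrite('pics/t15.png',cv2.resize(t['pixels'][180:290,300:430],None,fx=6,fy=6,interpolation=cv2.INTER_CUBIC))
E
```

```text
t 26.1 pos [ 0.4639 -0.2876  0.0175] toolx [ 0.021  0.022 -1.   ] jawyaw -177.95 J [ -32.9   24.3  -22.1   43.3    1.7 -125. ] F [-0.9  1.  -2.2] open 0.0483
0.0 242 [ 0.4334 -0.345   0.    ] [ 0.4928 -0.2511  0.0048]
0.005 59 [ 0.4331 -0.3356  0.005 ] [ 0.4926 -0.2662  0.0096]
0.045 23 [ 0.4405 -0.2864  0.0451] [ 0.4843 -0.2639  0.05  ]
0.05 40 [ 0.4406 -0.2926  0.0502] [ 0.4869 -0.263   0.0549]
0.055 17 [ 0.4434 -0.2809  0.0551] [ 0.4855 -0.2674  0.0598]
0.06 27 [ 0.4335 -0.2839  0.06  ] [ 0.4918 -0.2634  0.0649]
0.065 36 [ 0.4332 -0.2861  0.065 ] [ 0.4915 -0.2633  0.07  ]
0.07 39 [ 0.4336 -0.2857  0.07  ] [ 0.4924 -0.2629  0.075 ]
0.075 33 [ 0.4345 -0.2815  0.0752] [ 0.4926 -0.2628  0.0799]
0.08 54 [ 0.4349 -0.3128  0.08  ] [ 0.4903 -0.2622  0.085 ]
0.085 105 [ 0.4357 -0.3108  0.085 ] [ 0.4907 -0.2632  0.0885]
```

View pics/s15.png

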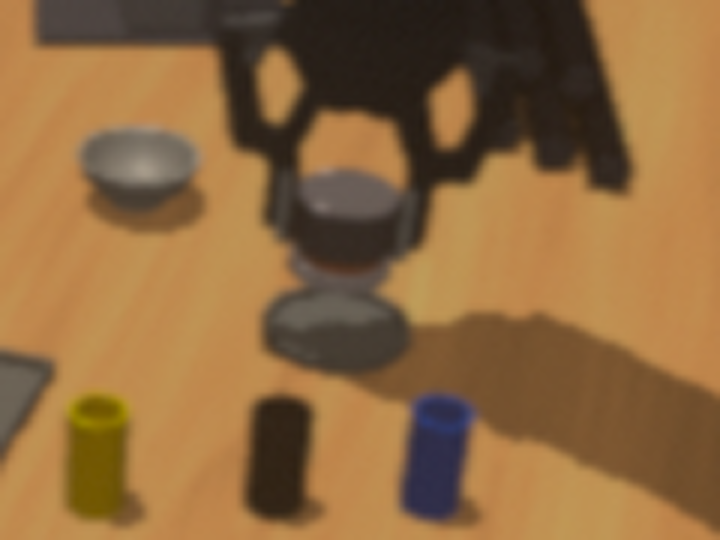

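View pics/t15.png

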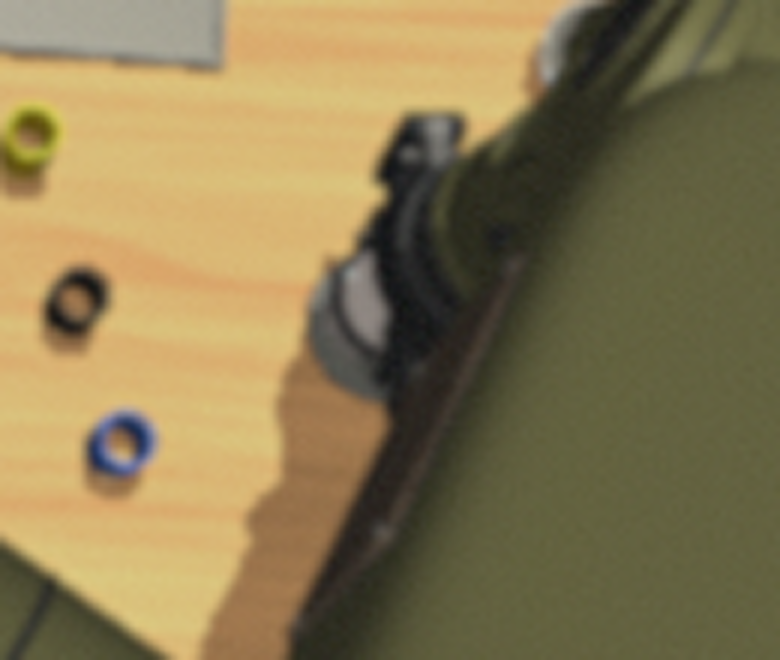

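>>> {"name": "move_arm", "arguments": {
  "series": [
    [45,0,-0.7,0,0],
    [45,0,-0.6,0,0],
    [45,0,0,-0.8,0],
    [45,0,0,-1,0],
    [45,0,0,-0.8,0],
    [45,0,0,-0.4,0],
    [45,0,0,-0.1,0]
  ]
}}

```text
time_s: 26.9
position: [0.4671, -0.3048, -0.0121]
eef_rot: [-60.4, 88.1, 31.6]
ft_force: [-0.9, 0.3, -1.4]
opening: 0.0487
```

```bash
python3 - <<'E'
from h import *
stat();c=shot('side');W=cloud(c)
cv2.imwrite('pics/s16.png',cv2.resize(c['pixels'][130:190,270:350],None,fx=9,fy=9,interpolation=cv2.INTER_CUBIC))
ok=np.isfinite(W[...,0])&(abs(W[...,0]-.463)<.03)&(abs(W[...,1]+.3)<.05)
for z in np.arange(0,.06,.005):
    p=W[ok&(W[...,2]>z)&(W[...,2]<z+.005)]
    if len(p): print(round(z,3),len(p),p.min(0).round(4),p.max(0).round(4))
E
```

```text
t 26.9 pos [ 0.4671 -0.3048 -0.0121] toolx [ 0.028  0.017 -0.999] jawyaw -178.03 J [ -34.2   26.9  -23.    39.3    1.7 -126.2] F [-0.9  0.3 -1.4] open 0.0487
0.0 182 [ 0.4335 -0.3469  0.    ] [ 0.4929 -0.2505  0.0049]
0.005 39 [ 0.4332 -0.3293  0.0051] [ 0.4911 -0.2664  0.0096]
0.01 1 [ 0.4779 -0.2885  0.0147] [ 0.4779 -0.2885  0.0147]
0.015 16 [ 0.4449 -0.2974  0.0166] [ 0.4877 -0.2801  0.0197]
0.02 36 [ 0.4436 -0.3062  0.0201] [ 0.4888 -0.2801  0.025 ]
0.025 21 [ 0.4441 -0.3054  0.025 ] [ 0.4911 -0.2807  0.0298]
0.03 19 [ 0.4372 -0.3003  0.0302] [ 0.4907 -0.2803  0.0348]
0.035 41 [ 0.4334 -0.3015  0.0352] [ 0.4926 -0.2803  0.04  ]
0.04 29 [ 0.4336 -0.2992  0.0402] [ 0.4928 -0.2769  0.045 ]
0.045 30 [ 0.4338 -0.3     0.0453] [ 0.4881 -0.2797  0.0496]
0.05 48 [ 0.4348 -0.3218  0.05  ] [ 0.491  -0.2804  0.055 ]
0.055 112 [ 0.435  -0.3323  0.0551] [ 0.4915 -0.279   0.0595]
```

View pics/s16.png

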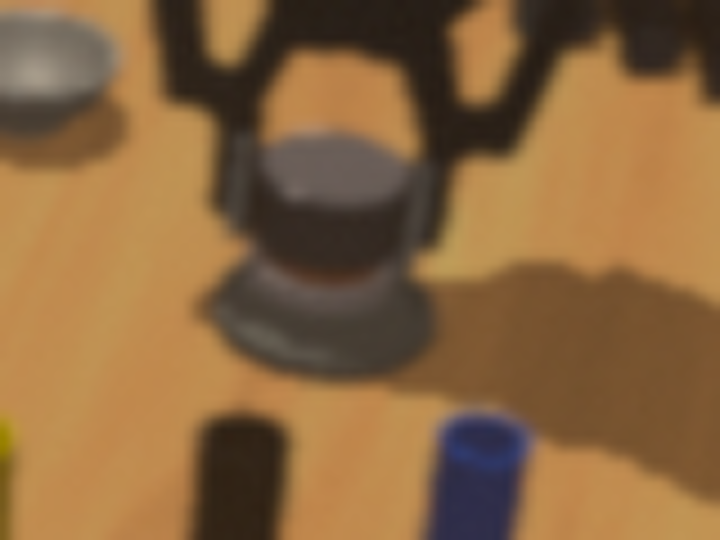

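>>> {"name": "move_arm", "arguments": {
  "series": [
    [45,-0.3,0.35,0,0],
    [45,0,0,-0.5,0],
    [45,0,0,-0.4,0],
    [45,0,0,-0.1,0]
  ]
}}

```text
time_s: 27.35
position: [0.4639, -0.3007, -0.0224]
eef_rot: [-60.8, 88.1, 31.2]
ft_force: [0.4, 0.2, -1.4]
opening: 0.0489
```

>>> {"name": "move_arm", "arguments": {
  "series": [
    [45,0,0,-0.2,0],
    [45,0,0,-0.1,0]
  ]
}}

```text
time_s: 27.55
position: [0.4642, -0.3009, -0.025]
eef_rot: [-61.9, 88.1, 30.1]
ft_force: [-3.1, 1.4, 11.4]
opening: 0.0487
```

>>> {"name": "move_arm", "arguments": {
  "series": [
    [65,0,0,0,0],
    [80,0,0,0,0],
    [80,0,0,0,0],
    [80,0,0,0.5,0],
    [80,0,0,2,0],
    [80,0,0,3,0],
    [80,0,0,4,0],
    [80,0,0,4,0]
  ]
}}

```text
time_s: 28.35
position: [0.4599, -0.298, 0.1098]
eef_rot: [-41.9, 88.3, 50.1]
ft_force: [1.0, -0.3, 0.3]
opening: 0.0684
```

```bash
python3 - <<'E'
from h import *
stat();c=shot('side');W=cloud(c)
cv2.imwrite('pics/s17.png',cv2.resize(c['pixels'][120:200,250:360],None,fx=7,fy=7,interpolation=cv2.INTER_CUBIC))
ok=np.isfinite(W[...,0])&(abs(W[...,0]-.463)<.035)&(abs(W[...,1]+.3)<.05)
p=W[ok&(W[...,2]>.037)&(W[...,2]<.048)];print(len(p),cv2.minEnclosingCircle((p[:,:2]*1000).astype(np.float32)),np.percentile(p[:,2],[2,50,98]))
# plane fit
A=np.c_[p[:,:2],np.ones(len(p))];print(np.linalg.lstsq(A,p[:,2],rcond=None)[0])
E
```

```text
t 28.35 pos [ 0.4599 -0.298   0.1098] toolx [ 0.019  0.023 -1.   ] jawyaw -178.01 J [ -34.1   19.7  -13.8   56.3    1.7 -126.1] F [ 1.  -0.3  0.3] open 0.0684
144 ((466.5138244628906, -299.89312744140625), 26.64366912841797) [0.0384897  0.04264056 0.04496487]
[-0.00739954 -0.04029933  0.03373382]
```

View pics/s17.png

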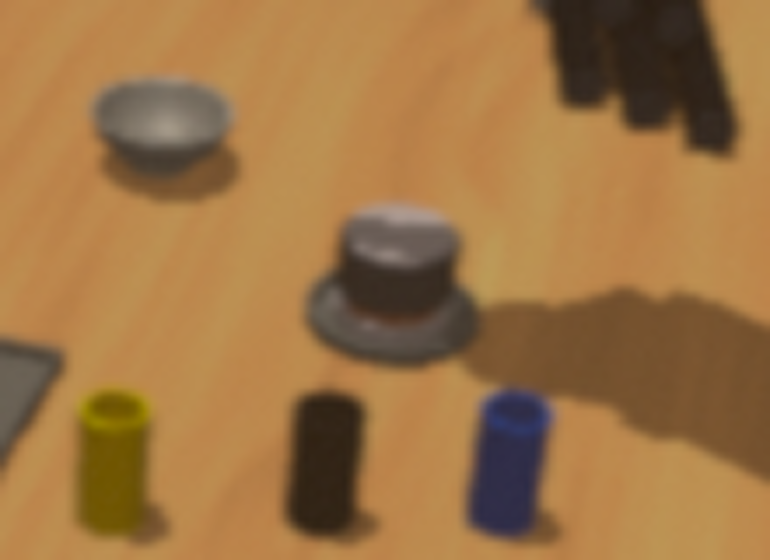

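>>> {"name": "move_arm", "arguments": {
  "series": [
    [88,0,2,1,0],
    [88,0,4,0,0],
    [88,0,4.5,0,0],
    [88,0,4.5,0,0],
    [88,0,4.5,0,0],
    [88,0,4.5,0,0],
    [88,0,4.5,0,0],
    [88,0,4.5,0,0.02]
  ]
}}

```text
time_s: 29.2
position: [0.4691, 0.0319, 0.1355]
eef_rot: [-82.4, 87.2, 10.0]
ft_force: [0.8, 0.7, -0.2]
opening: 0.075
```

>>> {"name": "move_arm", "arguments": {
  "series": [
    [88,0,4.5,0,0.03],
    [88,0,4.5,0,0],
    [88,0,4.5,0,0],
    [88,0,4.2,0,0],
    [88,0,3,0,0],
    [88,0,1.5,0,0],
    [88,0,0.5,0,0],
    [88,0,0,0,0]
  ]
}}

```text
time_s: 30.0
position: [0.4684, 0.2755, 0.1382]
eef_rot: [-80.1, 86.7, 14.8]
ft_force: [-0.8, 0.1, 0.1]
opening: 0.0753
```

```bash
python3 - <<'E'
from h import *
stat();c=shot('side');W=cloud(c)
cv2.imwrite('pics/s18.png',cv2.resize(c['pixels'],None,fx=1.5,fy=1.5))
t=shot('top');T=cloud(t)
for V in(W,T):
    h=V[np.isfinite(V[...,0])&(abs(V[...,0]-.46)<.05)&(abs(V[...,1]-.28)<.08)]
    h=h[(h[:,2]>.07)&(h[:,2]<.083)]
    if len(h)>20: print('hs top',len(h),cv2.minAreaRect((h[:,:2]*1000).astype(np.float32)))
E
```

```text
t 30.0 pos [0.4684 0.2755 0.1382] toolx [ 0.056  0.015 -0.998] jawyaw -175.19 J [ 31.1  15.8 -15.1  55.9  -0.9 -63.8] F [-0.8  0.1  0.1] open 0.0753
hs top 1749 ((457.61737060546875, 286.6295471191406), (54.3648681640625, 101.59650421142578), 4.996546745300293)
hs top 286 ((458.46734619140625, 277.29150390625), (54.51121139526367, 86.67898559570312), 4.607656955718994)
```

View pics/s18.png

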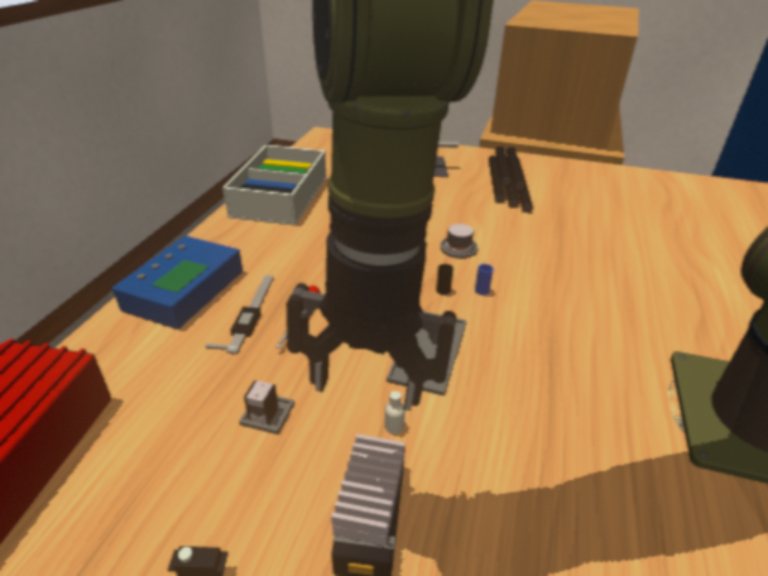

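>>> {"name": "move_arm", "arguments": {
  "series": [
    [88,0,0,0,-0.15],
    [88,0,0,0,-0.15],
    [88,0,0,0,-0.15],
    [88,0,0,0,-0.15],
    [88,0,0,0,-0.15],
    [88,0,0,0,-0.15],
    [88,0,0,0,-0.15],
    [88,0,0,0,-0.15]
  ]
}}

```text
time_s: 30.9
position: [0.4682, 0.261, 0.1388]
eef_rot: [-84.4, 86.7, -58.8]
ft_force: [0.3, 0.5, 0.4]
opening: 0.0752
```

>>> {"name": "move_arm", "arguments": {
  "series": [
    [88,0,0,0,-0.15],
    [88,0,0,0,-0.15],
    [88,0,0,0,-0.15],
    [88,0,0,0,-0.15],
    [88,0,0,0,-0.15],
    [88,0,0,0,-0.15],
    [88,0,0,0,-0.15],
    [88,0,0,0,-0.15]
  ]
}}

```text
time_s: 31.7
position: [0.4686, 0.2478, 0.1397]
eef_rot: [-85.2, 86.5, -128.4]
ft_force: [-0.3, 0.4, 0.3]
opening: 0.0752
```

>>> {"name": "move_arm", "arguments": {
  "series": [
    [88,0,0,0,-0.15],
    [88,0,0,0,-0.15],
    [88,0,0,0,-0.15],
    [88,0,0,0,-0.15],
    [88,0,0,0,-0.13]
  ]
}}

```text
time_s: 32.2
position: [0.469, 0.2396, 0.1402]
eef_rot: [-83.7, 86.4, -169.2]
ft_force: [1.2, -0.9, 0.4]
opening: 0.0753
```

>>> {"name": "move_arm", "arguments": {
  "series": [
    [88,0,0,5,0],
    [88,0,0,5,0],
    [88,0,0,5,0],
    [88,0,0,-5,0],
    [88,0,0,-5,0],
    [88,0,0,-5,0],
    [88,0,0,0,0],
    [88,0,0,0,0]
  ]
}}

```text
time_s: 33.0
position: [0.4736, 0.2287, 0.151]
eef_rot: [-84.8, 87.1, -171.5]
ft_force: [0.4, 0.7, 0.3]
opening: 0.0752
```

```bash
python3 - <<'E'
from h import *
stat()
E
```

```text
t 33.0 pos [0.4736 0.2287 0.151 ] toolx [-0.05  -0.007 -0.999] jawyaw 3.3 J [ 25.2  18.4  -9.3  65.1   0.8 111.9] F [0.4 0.7 0.3] open 0.0752
```

>>> {"name": "move_arm", "arguments": {
  "series": [
    [88,0,0.8,5,0],
    [88,0,0.8,5,0],
    [88,0,0.8,5,0],
    [88,0,0.8,-5,0],
    [88,0,0.8,-5,0],
    [88,0,0.8,-5,0],
    [88,0,0,0,0],
    [88,0,0,0,0]
  ]
}}

```text
time_s: 33.8
position: [0.4859, 0.2794, 0.1784]
eef_rot: [-136.1, 89.0, 136.8]
ft_force: [0.1, -0.3, 0.5]
opening: 0.0751
```

>>> {"name": "move_arm", "arguments": {
  "series": [
    [88,0,0,0,0],
    [88,0,0,0,0],
    [88,0,0,0,0],
    [88,0,0,0,0],
    [88,0,0,0,0],
    [88,0,0,0,0]
  ]
}}

```text
time_s: 34.4
position: [0.4936, 0.2819, 0.1908]
eef_rot: [166.3, 88.7, 79.1]
ft_force: [0.1, -0.9, -0.2]
opening: 0.0749
```

```bash
python3 - <<'E'
from h import *
stat()
E
```

```text
t 34.4 pos [0.4936 0.2819 0.1908] toolx [ 0.004  0.022 -1.   ] jawyaw 2.79 J [ 29.1  18.5  -3.   67.7   1.  116.3] F [ 0.1 -0.9 -0.2] open 0.0749
```

>>> {"name": "move_arm", "arguments": {
  "series": [
    [88,-1,0.1,-2,0.02],
    [88,-1,0.1,-3,0.02],
    [88,-1,0.1,-3,0],
    [88,-0.5,0,-3,0],
    [88,-0.2,0,-1.5,0],
    [88,0,0,-0.7,0],
    [88,0,0,-0.2,0]
  ]
}}

```text
time_s: 35.1
position: [0.4557, 0.2851, 0.0538]
eef_rot: [159.4, 88.6, 74.6]
ft_force: [0.2, -0.2, -0.3]
opening: 0.0747
```

```bash
python3 - <<'E'
from h import *
stat();c,W=fing(.46,.43,.488,.285,.09,.14)
E
```

```text
t 35.1 pos [0.4557 0.2851 0.0538] toolx [ 0.007  0.024 -1.   ] jawyaw 5.18 J [ 31.4  20.9 -21.3  46.8   1.  116.2] F [ 0.2 -0.2 -0.3] open 0.0747
0.09 0 0 0 | 0
0.1 13 21 0.4165 0.2924 0.1041 | 0.4927 0.2996 0.1012
0.11 42 54 0.4169 0.2932 0.11 | 0.4924 0.3001 0.1101
0.12 48 53 0.4177 0.2925 0.12 | 0.4925 0.2995 0.1202
0.13 38 41 0.4176 0.2923 0.1301 | 0.4927 0.2998 0.1301
0.14 69 54 0.4169 0.2946 0.1417 | 0.4909 0.302 0.1402
```

>>> {"name": "move_arm", "arguments": {
  "series": [
    [88,0.3,0.1,-0.5,0],
    [88,0,0,-1.2,0],
    [88,0,0,-1.2,0],
    [88,0,0,-0.7,0],
    [88,0,0,-0.2,0],
    [88,0,0,0,0]
  ]
}}

```text
time_s: 35.75
position: [0.4638, 0.2884, 0.0164]
eef_rot: [148.6, 88.2, 63.7]
ft_force: [0.1, -0.5, 0.4]
opening: 0.0751
```

```bash
python3 - <<'E'
from h import *
stat();c,W=fing(.46,.426,.49,.285,.05,.11)
cv2.imwrite('pics/s19.png',cv2.resize(c['pixels'][180:384,130:340],None,fx=2.9,fy=2.9,interpolation=cv2.INTER_CUBIC))
E
```

```text
t 35.75 pos [0.4638 0.2884 0.0164] toolx [ 0.014  0.028 -1.   ] jawyaw 5.12 J [ 31.2  23.6 -23.6  41.3   1.  116.1] F [ 0.1 -0.5  0.4] open 0.0751
0.05 0 0 0 | 0
0.06 8 7 0.4249 0.2956 0.0638 | 0.5007 0.3021 0.0635
0.07 33 47 0.4251 0.2954 0.0709 | 0.5002 0.3032 0.0702
0.08 37 47 0.4254 0.2955 0.0802 | 0.4996 0.3031 0.0803
0.09 36 41 0.4246 0.295 0.09 | 0.4997 0.3024 0.0902
0.1 41 34 0.4251 0.2968 0.1006 | 0.4998 0.3044 0.1
```

View pics/s19.png

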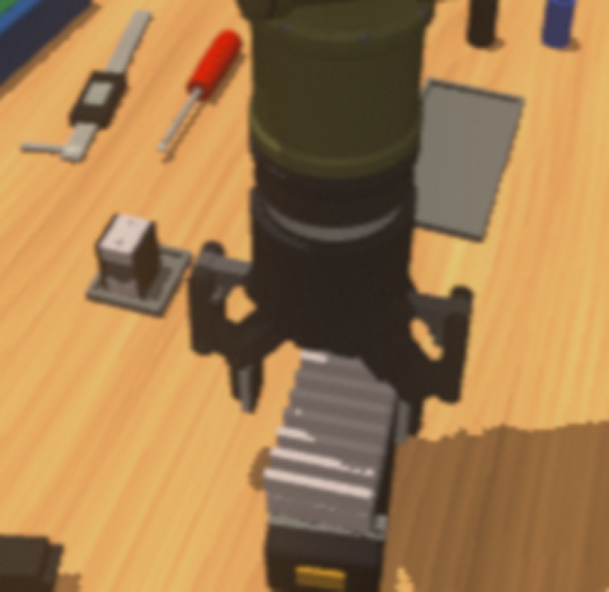

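>>> {"name": "move_arm", "arguments": {
  "series": [
    [88,-0.5,-0.1,-0.2,0],
    [75,0,0,0,0],
    [60,0,0,0,0],
    [50,0,0,0,0],
    [50,0,0,0,0],
    [50,0,0,0,0]
  ],
  "newtons": 50
}}

```text
time_s: 36.4
position: [0.4591, 0.2879, 0.0161]
eef_rot: [146.1, 88.1, 61.2]
ft_force: [-0.8, -0.4, -1.4]
opening: 0.0533
```

```bash
python3 - <<'E'
from h import *
stat();c,W=fing(.46,.428,.486,.285,.05,.09)
E
```

```text
t 36.4 pos [0.4591 0.2879 0.0161] toolx [ 0.016  0.03  -0.999] jawyaw 5.13 J [ 31.5  23.1 -24.4  40.8   1.  116.3] F [-0.8 -0.4 -1.4] open 0.0533
0.05 2 0 0.428 0.3309 0.0547 | 0
0.06 18 19 0.4279 0.3319 0.0627 | 0.4862 0.3014 0.0621
0.07 31 36 0.428 0.3321 0.0702 | 0.4861 0.3017 0.0701
0.08 30 31 0.4271 0.2961 0.0802 | 0.4861 0.3019 0.0806
```

>>> {"name": "move_arm", "arguments": {
  "series": [
    [50,0,0,1,0],
    [50,0,0,2,0],
    [50,0,0,3,0],
    [50,0.3,-0.8,3,0],
    [50,1,-2.7,1.5,-0.02],
    [50,1.5,-4,0,-0.02],
    [50,1.55,-4.2,0,-0.02],
    [50,1.55,-4.2,0,-0.02]
  ]
}}

```text
time_s: 37.25
position: [0.518, 0.1287, 0.1297]
eef_rot: [144.1, 87.9, 55.1]
ft_force: [1.2, 0.4, -2.1]
opening: 0.0533
```

```bash
python3 - <<'E'
from h import *
stat();c=shot('side');cv2.imwrite('pics/s20.png',cv2.resize(c['pixels'],None,fx=1.5,fy=1.5))
E
```

```text
t 37.25 pos [0.518  0.1287 0.1297] toolx [ 0.021  0.03  -0.999] jawyaw 1.05 J [ 13.   16.5 -15.4  56.5   1.4 102. ] F [ 1.2  0.4 -2.1] open 0.0533
```

View pics/s20.png

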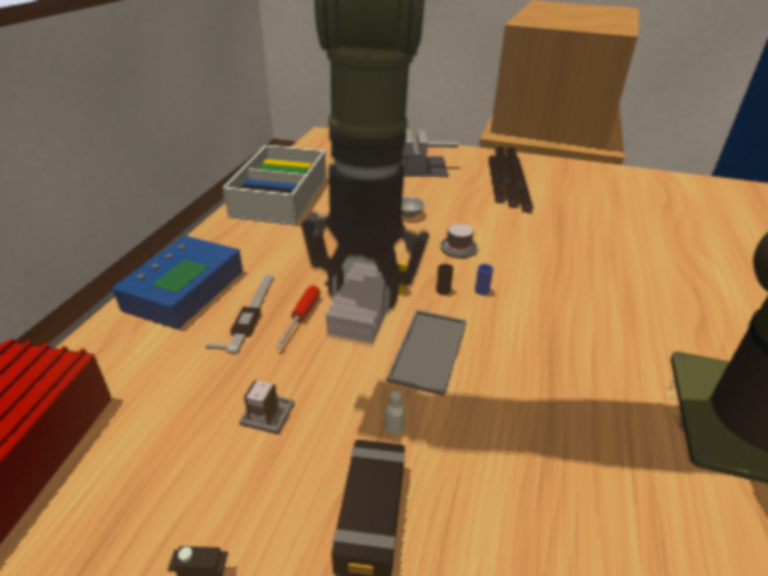

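>>> {"name": "move_arm", "arguments": {
  "series": [
    [50,1.5,-4.1,0,-0.02],
    [50,1.5,-4.1,0,-0.02],
    [50,1.5,-4.1,0,-0.01],
    [50,1.5,-4.1,0,0],
    [50,1.5,-4.1,0,0],
    [50,1.3,-3.5,0,0],
    [50,0.8,-2.2,0,0],
    [50,0.3,-1,0,0]
  ]
}}

```text
time_s: 38.1
position: [0.6221, -0.1599, 0.1346]
eef_rot: [130.0, 87.9, 37.6]
ft_force: [0.0, -0.4, -1.7]
opening: 0.0533
```

>>> {"name": "move_arm", "arguments": {
  "series": [
    [50,0,0,0,0],
    [50,0,0,0,0]
  ]
}}

```text
time_s: 38.3
position: [0.6218, -0.1601, 0.1347]
eef_rot: [132.0, 87.9, 39.4]
ft_force: [-0.9, 0.0, -0.9]
opening: 0.0529
```

```bash
python3 - <<'E'
from h import *
stat()
E
```

```text
t 38.3 pos [ 0.6218 -0.1601  0.1347] toolx [ 0.029  0.024 -0.999] jawyaw -2.58 J [-15.4  26.9   1.7  63.6   1.8  77.2] F [-0.9  0.  -0.9] open 0.0529
```

>>> {"name": "move_arm", "arguments": {
  "series": [
    [50,0.2,-0.3,-1.5,0],
    [50,0.2,-0.2,-2.5,0],
    [50,0,0,-3,0],
    [50,0,0,-2.5,0],
    [50,0,0,-1.5,0],
    [50,0,0,-0.7,0],
    [50,0,0,-0.2,0]
  ]
}}

```text
time_s: 39.0
position: [0.6235, -0.1519, 0.0157]
eef_rot: [134.9, 87.7, 43.1]
ft_force: [0.4, 0.5, -1.2]
opening: 0.0529
```

```bash
python3 - <<'E'
from h import *
stat();c=shot('side');W=cloud(c)
cv2.imwrite('pics/s21.png',cv2.resize(c['pixels'][110:220,180:300],None,fx=5,fy=5,interpolation=cv2.INTER_CUBIC))
ok=np.isfinite(W[...,0])&(abs(W[...,0]-.625)<.05)&(W[...,1]>-.22)&(W[...,1]<-.09)
for z in np.arange(0.01,.09,.005):
    p=W[ok&(W[...,2]>z)&(W[...,2]<z+.005)]
    if len(p): print(round(z,3),len(p),p.min(0).round(4),p.max(0).round(4))
p=W[ok&(W[...,2]>.03)&(W[...,2]<.075)&(W[...,1]>-.17)]
print(cv2.minAreaRect((p[:,:2]*1000).astype(np.float32)))
E
```

```text
t 39.0 pos [ 0.6235 -0.1519  0.0157] toolx [ 0.03   0.028 -0.999] jawyaw -1.79 J [-14.8  31.8  -8.8  48.2   2.   77. ] F [ 0.4  0.5 -1.2] open 0.0529
0.01 2 [ 0.5924 -0.1083  0.0103] [ 0.5959 -0.1026  0.0104]
0.04 2 [ 0.6118 -0.1048  0.0439] [ 0.6367 -0.1029  0.0442]
0.045 43 [ 0.5958 -0.1701  0.045 ] [ 0.6504 -0.1007  0.05  ]
0.05 43 [ 0.5962 -0.1467  0.0501] [ 0.6494 -0.1009  0.0545]
0.055 46 [ 0.5903 -0.1436  0.0551] [ 0.6498 -0.1001  0.0598]
0.06 48 [ 0.5905 -0.1444  0.06  ] [ 0.6523 -0.1003  0.065 ]
0.065 56 [ 0.5829 -0.1544  0.0651] [ 0.6626 -0.1003  0.0699]
0.07 155 [ 0.5832 -0.2007  0.07  ] [ 0.663  -0.1008  0.075 ]
0.075 312 [ 0.5829 -0.2025  0.075 ] [ 0.6623 -0.1013  0.0798]
0.08 26 [ 0.5825 -0.1965  0.0801] [ 0.663  -0.1255  0.0848]
0.085 26 [ 0.5823 -0.1638  0.0854] [ 0.6626 -0.1401  0.0899]
((623.0614624023438, -132.42575073242188), (64.57294464111328, 80.0069808959961), 89.68196105957031)
```

View pics/s21.png

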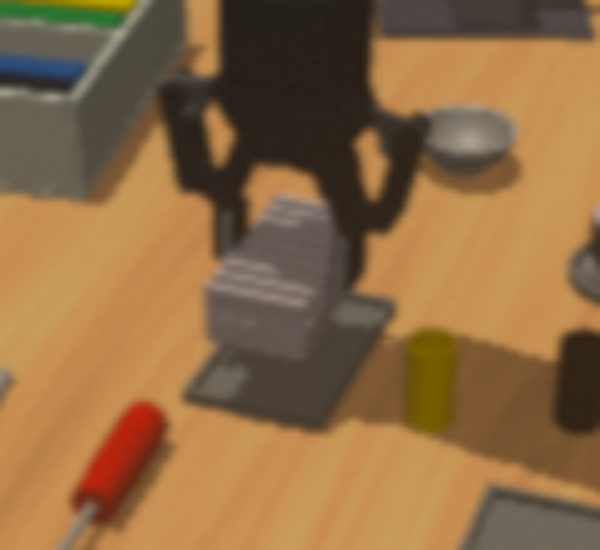

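>>> {"name": "move_arm", "arguments": {
  "series": [
    [50,0.1,-0.7,-0.3,0],
    [50,0.1,-0.6,-0.5,0],
    [50,0,-0.2,-0.7,0],
    [50,0,0,-0.7,0],
    [50,0,0,-0.4,0],
    [50,0,0,-0.1,0]
  ]
}}

```text
time_s: 39.65
position: [0.6288, -0.1692, -0.0096]
eef_rot: [127.2, 87.4, 35.4]
ft_force: [-0.7, 0.4, -1.7]
opening: 0.0527
```

```bash
cat > hs.py <<'E'
from h import *
stat();c=shot('side');W=cloud(c)
ok=np.isfinite(W[...,0])&(abs(W[...,0]-.625)<.05)&(W[...,1]>-.24)&(W[...,1]<-.09)
for z in np.arange(0.01,.055,.005):
    p=W[ok&(W[...,2]>z)&(W[...,2]<z+.005)]
    if len(p): print(round(z,3),len(p),p.min(0).round(4),p.max(0).round(4))
cv2.imwrite('pics/hs%d.png'%int(manip.get_obs()['time_s']*100),cv2.resize(c['pixels'][130:220,190:290],None,fx=6,fy=6,interpolation=cv2.INTER_CUBIC))
E
python3 hs.py; ls pics/hs*
```

```text
t 39.65 pos [ 0.6288 -0.1692 -0.0096] toolx [ 0.036  0.026 -0.999] jawyaw -1.8 J [-16.2  33.7  -9.5  45.2   2.   75.6] F [-0.7  0.4 -1.7] open 0.0527
0.01 3 [ 0.5872 -0.1992  0.0101] [ 0.6046 -0.104   0.0107]
0.015 6 [ 0.602  -0.1813  0.018 ] [ 0.6439 -0.121   0.0196]
0.02 38 [ 0.6012 -0.172   0.0201] [ 0.6547 -0.1172  0.0248]
0.025 43 [ 0.6013 -0.1702  0.025 ] [ 0.6545 -0.1174  0.0299]
0.03 42 [ 0.6018 -0.1563  0.0304] [ 0.6548 -0.1172  0.0348]
0.035 41 [ 0.5934 -0.1627  0.0351] [ 0.6572 -0.1178  0.04  ]
0.04 56 [ 0.5883 -0.1743  0.0402] [ 0.6649 -0.1169  0.045 ]
0.045 137 [ 0.5876 -0.2193  0.045 ] [ 0.6669 -0.1179  0.05  ]
0.05 298 [ 0.588  -0.2206  0.05  ] [ 0.6674 -0.1172  0.0549]
pics/hs3970.png
```

>>> {"name": "move_arm", "arguments": {
  "series": [
    [50,-0.3,0.15,-0.2,0],
    [50,0,0,-0.5,0],
    [50,0,0,-0.4,0],
    [50,0,0,-0.1,0]
  ]
}}

```text
time_s: 40.1
position: [0.6256, -0.1672, -0.0222]
eef_rot: [127.2, 87.4, 35.4]
ft_force: [0.0, 0.3, -1.5]
opening: 0.0531
```

```bash
python3 hs.py; ls pics/hs*
```

```text
t 40.1 pos [ 0.6256 -0.1672 -0.0222] toolx [ 0.037  0.026 -0.999] jawyaw -1.77 J [-16.1  34.2 -10.9  43.4   2.   75.7] F [ 0.   0.3 -1.5] open 0.0531
0.01 36 [ 0.5972 -0.2229  0.0101] [ 0.6517 -0.1145  0.0148]
0.015 42 [ 0.5983 -0.1527  0.015 ] [ 0.6517 -0.115   0.02  ]
0.02 39 [ 0.5924 -0.1605  0.0203] [ 0.6505 -0.1136  0.0249]
0.025 49 [ 0.5865 -0.168   0.025 ] [ 0.6614 -0.1139  0.03  ]
0.03 67 [ 0.5846 -0.2023  0.03  ] [ 0.6642 -0.1157  0.035 ]
0.035 297 [ 0.5845 -0.2193  0.035 ] [ 0.6644 -0.1154  0.04  ]
0.04 118 [ 0.5838 -0.2169  0.04  ] [ 0.6636 -0.1157  0.0444]
0.045 22 [ 0.584  -0.1754  0.0451] [ 0.664  -0.1539  0.0494]
0.05 23 [ 0.5843 -0.1756  0.05  ] [ 0.6632 -0.1543  0.0548]
pics/hs3970.png
pics/hs4015.png
```

Centred at (0.625, −0.165), inside the nest. I'll lower the last few mm.

>>> {"name": "move_arm", "arguments": {
  "series": [
    [50,0,0,-0.2,0],
    [50,0,0,-0.1,0]
  ]
}}

```text
time_s: 40.35
position: [0.6259, -0.1672, -0.0247]
eef_rot: [126.6, 87.4, 34.9]
ft_force: [-2.5, 1.0, 6.3]
opening: 0.0533
```

>>> {"name": "move_arm", "arguments": {
  "series": [
    [50,0,0,-0.1,0],
    [68,0,0,0,0],
    [80,0,0,0,0],
    [80,0,0,0,0],
    [80,0,0,0.5,0],
    [80,0,0,2,0],
    [80,0,0,3,0],
    [80,0,0,4,0]
  ]
}}

```text
time_s: 41.15
position: [0.6214, -0.1659, 0.0676]
eef_rot: [138.7, 87.7, 46.9]
ft_force: [0.4, 1.2, 0.1]
opening: 0.0682
```

```bash
python3 hs.py; ls pics/hs*
```

```text
t 41.15 pos [ 0.6214 -0.1659  0.0676] toolx [ 0.027  0.029 -0.999] jawyaw -1.77 J [-16.1  29.6  -4.2  55.2   2.   75.7] F [0.4 1.2 0.1] open 0.0682
0.01 52 [ 0.5847 -0.2205  0.01  ] [ 0.6626 -0.1154  0.0149]
0.015 49 [ 0.5969 -0.2145  0.015 ] [ 0.651  -0.1154  0.02  ]
0.02 57 [ 0.5968 -0.211   0.02  ] [ 0.6547 -0.1156  0.0249]
0.025 49 [ 0.5968 -0.2128  0.025 ] [ 0.6536 -0.1152  0.03  ]
0.03 192 [ 0.5961 -0.2162  0.0301] [ 0.6531 -0.116   0.035 ]
0.035 268 [ 0.5971 -0.2183  0.035 ] [ 0.6538 -0.1143  0.0392]
pics/hs3970.png
pics/hs4015.png
pics/hs4120.png
```

View pics/hs4120.png

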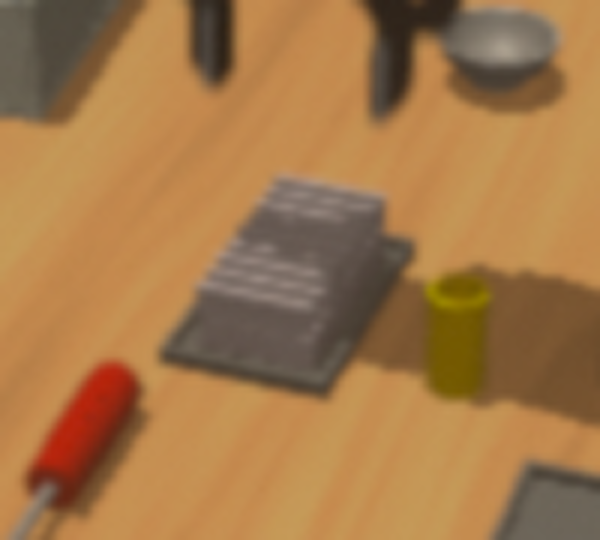

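>>> {"name": "move_arm", "arguments": {
  "series": [
    [97,0,0,4,0.1],
    [97,-0.7,2,2,0.15],
    [97,-1.3,3.6,0,0.15],
    [97,-1.5,4.1,0,0.15],
    [97,-1.5,4.1,0,0.15],
    [97,-1.5,4.1,0,0.15],
    [97,-1.5,4.1,0,0.15],
    [97,-1.5,4.1,0,0.15]
  ]
}}

```text
time_s: 42.0
position: [0.5358, 0.0954, 0.1465]
eef_rot: [102.9, 86.8, 77.4]
ft_force: [0.3, -0.0, -0.3]
opening: 0.0828
```

>>> {"name": "move_arm", "arguments": {
  "series": [
    [97,-1.5,4.1,0,0.15],
    [97,-1.5,4.1,0,0.15],
    [97,-1.5,4.1,0,0.15],
    [97,-1.2,3,0,0.15],
    [97,-0.7,2,0,0.15],
    [97,-0.3,0.8,0,0.15],
    [97,0,0,0,0.15],
    [97,0,0,0,0.15]
  ]
}}

```text
time_s: 42.8
position: [0.4639, 0.2909, 0.1502]
eef_rot: [93.7, 86.7, 137.1]
ft_force: [0.6, 0.1, 0.3]
opening: 0.0828
```

```bash
python3 -c "
from h import *
stat()"
```

```text
t 42.8 pos [0.4639 0.2909 0.1502] toolx [-0.042  0.039 -0.998] jawyaw 133.32 J [ 30.   19.1  -8.5  63.4   3.2 -13.3] F [0.6 0.1 0.3] open 0.0828
```

>>> {"name": "move_arm", "arguments": {
  "series": [
    [97,0,0,0,0.15],
    [97,0,0,5,0.15],
    [97,0,0,5,0.15],
    [97,0,0,5,0.15],
    [97,0,0,-5,0.15],
    [97,0,0,-5,0.15],
    [97,0,0,-5,0.08],
    [97,0,0,0,0]
  ]
}}

```text
time_s: 43.6
position: [0.4689, 0.2952, 0.1619]
eef_rot: [85.5, 87.9, -175.1]
ft_force: [-1.5, -1.3, -1.8]
opening: 0.0828
```

>>> {"name": "move_arm", "arguments": {
  "series": [
    [97,0,0,0,0],
    [97,0,0,0,0],
    [97,0,0,0,0],
    [97,0,0,0,0],
    [97,0,0,0,0],
    [97,0,0,0,0]
  ]
}}

```text
time_s: 44.2
position: [0.4761, 0.2994, 0.1729]
eef_rot: [62.6, 88.8, 161.7]
ft_force: [-0.0, -0.5, 0.6]
opening: 0.083
```

```bash
python3 - <<'E'
from h import *
stat();c=shot('side');W=cloud(c)
cv2.imwrite('pics/s25.png',cv2.resize(c['pixels'],None,fx=1.5,fy=1.5))
t=shot('top');T=cloud(t)
for V in(W,T):
    h=V[np.isfinite(V[...,0])&(abs(V[...,0]-.456)<.06)&(abs(V[...,1]-.28)<.1)]
    h=h[(h[:,2]>.036)&(h[:,2]<.05)]
    if len(h)>20: print('bat top',len(h),cv2.minAreaRect((h[:,:2]*1000).astype(np.float32)),np.median(h[:,2]))
E
```

```text
t 44.2 pos [0.4761 0.2994 0.1729] toolx [-0.02   0.007 -1.   ] jawyaw -170.87 J [ 31.6  19.7  -4.   67.1   0.9 -67.6] F [-0.  -0.5  0.6] open 0.083
bat top 3083 ((457.14178466796875, 284.04046630859375), (60.27350997924805, 140.54788208007812), 9.526466369628906) 0.04370358890321002
bat top 1078 ((457.8505859375, 279.5892028808594), (61.30015563964844, 139.0933380126953), 9.469942092895508) 0.04473789414645235
```

View pics/s25.png

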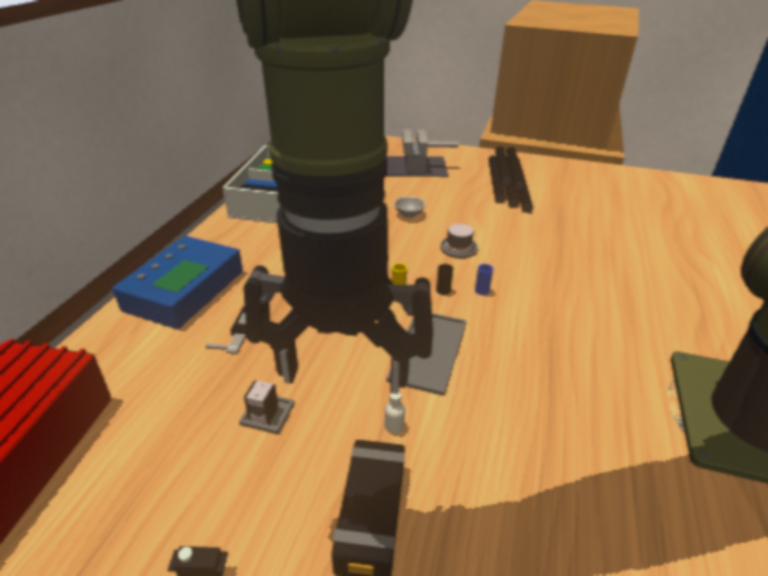

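>>> {"name": "move_arm", "arguments": {
  "series": [
    [97,-0.8,-0.6,-2,0],
    [97,-0.8,-0.6,-3,0],
    [97,-0.3,-0.3,-3,0],
    [97,0,0,-3,0],
    [97,0,0,-1.5,0],
    [97,0,0,-0.6,0],
    [97,0,0,-0.2,0]
  ]
}}

```text
time_s: 45.0
position: [0.4569, 0.2842, 0.0371]
eef_rot: [53.1, 88.9, 152.2]
ft_force: [-0.4, -0.1, -0.0]
opening: 0.0827
```

```bash
python3 - <<'E'
from h import *
stat();c,W=fing(.46,.422,.488,.285,.06,.12)
E
```

```text
t 45.0 pos [0.4569 0.2842 0.0371] toolx [-0.017  0.009 -1.   ] jawyaw -170.88 J [ 31.3  23.1 -20.7  46.8   0.9 -67.9] F [-0.4 -0.1 -0. ] open 0.0827
0.06 0 0 0 | 0
0.07 0 0 0 | 0
0.08 0 6 0 | 0.4985 0.3018 0.0872
0.09 22 44 0.4153 0.2892 0.0903 | 0.4977 0.3033 0.0905
0.1 39 46 0.4158 0.289 0.1005 | 0.4981 0.303 0.1
0.11 47 55 0.4162 0.2896 0.1101 | 0.4984 0.3032 0.11
```

>>> {"name": "move_arm", "arguments": {
  "series": [
    [97,0,0,-1.2,0],
    [97,0,0,-1.6,0],
    [97,0,0,-1.6,0],
    [97,0,0,-1.2,0],
    [97,0,0,-0.6,0],
    [97,0,0,-0.2,0],
    [97,0,0,0,0]
  ]
}}

```text
time_s: 45.75
position: [0.4626, 0.2877, -0.0258]
eef_rot: [13.0, 89.1, 112.2]
ft_force: [-0.2, -0.0, -0.3]
opening: 0.0831
```

```bash
python3 - <<'E'
from h import *
stat();c,W=fing(.46,.424,.492,.285,.01,.08)
cv2.imwrite('pics/s26.png',cv2.resize(c['pixels'][180:384,130:340],None,fx=2.9,fy=2.9,interpolation=cv2.INTER_CUBIC))
E
```

```text
t 45.75 pos [ 0.4626  0.2877 -0.0258] toolx [-0.006  0.015 -1.   ] jawyaw -170.88 J [ 31.3  27.2 -25.1  37.5   0.9 -67.9] F [-0.2 -0.  -0.3] open 0.0831
0.01 5 0 0.4233 0.3338 0.0123 | 0
0.02 7 12 0.4226 0.3348 0.0216 | 0.5035 0.3054 0.0234
0.03 31 36 0.4221 0.3262 0.0302 | 0.5028 0.3062 0.031
0.04 76 43 0.4239 0.3344 0.0401 | 0.503 0.3069 0.0402
0.05 31 33 0.4206 0.2923 0.0505 | 0.5033 0.3066 0.0503
0.06 24 29 0.4215 0.2928 0.0606 | 0.5037 0.3093 0.0602
0.07 192 169 0.4239 0.2937 0.0703 | 0.4981 0.3121 0.0702
0.08 93 99 0.4239 0.2959 0.08 | 0.4929 0.3109 0.08
```

View pics/s26.png

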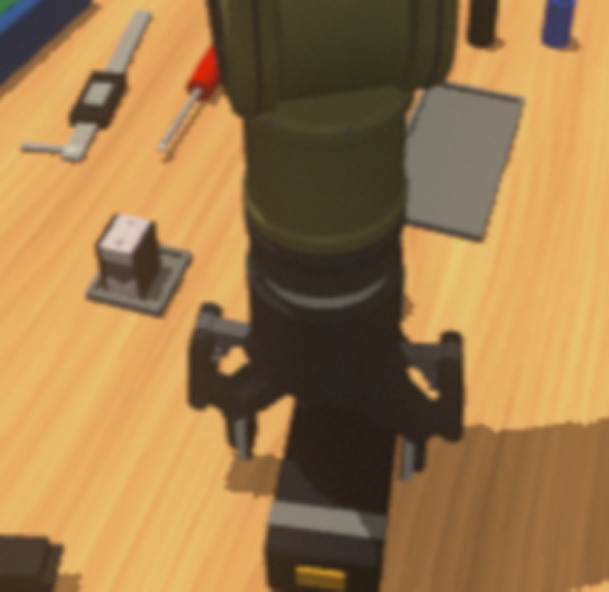

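>>> {"name": "move_arm", "arguments": {
  "series": [
    [97,-0.5,-0.3,-0.3,0],
    [85,0,0,0,0],
    [70,0,0,0,0],
    [60,0,0,0,0],
    [55,0,0,0,0],
    [55,0,0,0,0]
  ],
  "newtons": 80
}}

```text
time_s: 46.4
position: [0.4575, 0.2851, -0.0271]
eef_rot: [6.5, 89.0, 105.7]
ft_force: [-0.1, 0.1, -0.2]
opening: 0.0588
```

```bash
python3 - <<'E'
from h import *
stat();c,W=fing(.46,.424,.489,.285,.01,.05)
h=W[np.isfinite(W[...,0])&(abs(W[...,0]-.456)<.06)&(abs(W[...,1]-.28)<.1)]
h=h[(h[:,2]>.03)&(h[:,2]<.048)&(h[:,1]>.305)];print(cv2.minAreaRect((h[:,:2]*1000).astype(np.float32)),h.max(0))
E
```

```text
t 46.4 pos [ 0.4575  0.2851 -0.0271] toolx [-0.005  0.017 -1.   ] jawyaw -170.87 J [ 31.3  26.8 -26.1  36.8   1.  -67.9] F [-0.1  0.1 -0.2] open 0.0588
0.01 4 0 0.423 0.3335 0.0117 | 0
0.02 19 18 0.4231 0.3337 0.0203 | 0.4897 0.3019 0.0211
0.03 25 19 0.4234 0.3254 0.0306 | 0.4896 0.3008 0.0307
0.04 44 17 0.4239 0.3349 0.0403 | 0.4891 0.3016 0.0402
((451.74078369140625, 328.77197265625), (60.99089050292969, 53.22006607055664), 7.565260887145996) [0.48518496 0.35730006 0.04652049]
```

>>> {"name": "move_arm", "arguments": {
  "series": [
    [55,0,0,1,0],
    [55,0,0,2,0],
    [55,0,0,3,0],
    [55,0,0,3,0],
    [55,0,0,2,0],
    [55,0,0,0.5,0],
    [55,0,0,0,0]
  ]
}}

```text
time_s: 47.15
position: [0.4517, 0.281, 0.0891]
eef_rot: [49.0, 89.0, 148.1]
ft_force: [0.0, -0.1, -5.9]
opening: 0.0588
```

```bash
python3 - <<'E'
from h import *
stat();c=shot('side');cv2.imwrite('pics/s27.png',cv2.resize(c['pixels'],None,fx=1.5,fy=1.5))
E
```

```text
t 47.15 pos [0.4517 0.281  0.0891] toolx [-0.015  0.01  -1.   ] jawyaw -170.88 J [ 31.3  19.7 -17.2  53.6   0.9 -67.9] F [ 0.  -0.1 -5.9] open 0.0588
```

View pics/s27.png

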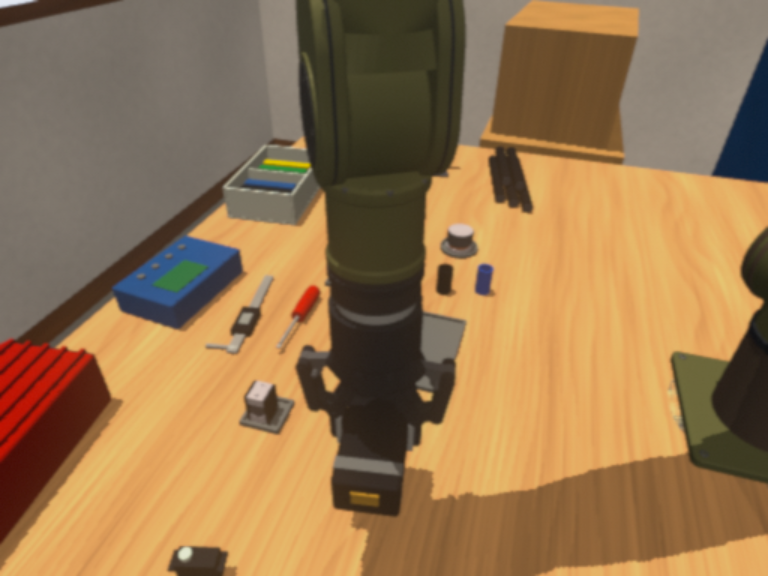

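>>> {"name": "move_arm", "arguments": {
  "series": [
    [55,0,-1.5,1,0],
    [55,0,-3.5,0.5,-0.03],
    [55,0,-4.2,0,-0.04],
    [55,0,-4.2,0,-0.04],
    [55,0,-4.2,0,-0.04],
    [55,0,-4,0,-0.035],
    [55,0,-3,0,0],
    [55,0,-1.5,0,0]
  ]
}}

```text
time_s: 48.0
position: [0.4423, 0.007, 0.0968]
eef_rot: [80.4, 88.3, 168.7]
ft_force: [0.7, 0.3, -5.2]
opening: 0.0589
```

>>> {"name": "move_arm", "arguments": {
  "series": [
    [55,0,-0.5,0,0],
    [55,0,0,0,0]
  ]
}}

```text
time_s: 48.2
position: [0.4397, -0.001, 0.0954]
eef_rot: [82.8, 88.1, 170.8]
ft_force: [0.2, -0.1, -5.5]
opening: 0.0588
```

```bash
cat > bt.py <<'E'
from h import *
stat();c=shot('side');W=cloud(c)
ok=np.isfinite(W[...,0])&(abs(W[...,0]-.455)<.042)&(abs(W[...,1])<.12)
for z in np.arange(0.015,.2,.01):
    p=W[ok&(W[...,2]>z)&(W[...,2]<z+.01)]
    if len(p): 
        q=p[p[:,1]>p[:,1].max()-.012]
        print(round(z,3),len(p),p.min(0).round(4),p.max(0).round(4),'front x',q[:,0].min().round(4),q[:,0].max().round(4))
cv2.imwrite('pics/bt%d.png'%int(manip.get_obs()['time_s']*100),cv2.resize(c['pixels'][150:310,220:350],None,fx=4,fy=4,interpolation=cv2.INTER_CUBIC))
E
python3 bt.py; ls pics/bt*
```

```text
t 48.2 pos [ 0.4397 -0.001   0.0954] toolx [-0.033  0.005 -0.999] jawyaw 178.05 J [ -0.4  12.1 -27.3  52.6   0.3 -88.4] F [ 0.2 -0.1 -5.5] open 0.0588
0.115 16 [0.4133 0.0511 0.1218] [0.4712 0.0682 0.1249] front x 0.42 0.4712
0.125 137 [0.4131 0.0331 0.125 ] [0.4723 0.0703 0.1349] front x 0.4139 0.4723
0.135 128 [0.413  0.0044 0.135 ] [0.4817 0.0714 0.145 ] front x 0.4141 0.4727
0.145 172 [0.4131 0.0049 0.145 ] [0.4841 0.0721 0.155 ] front x 0.4149 0.4729
0.155 315 [ 0.413  -0.0607  0.155 ] [0.4847 0.0723 0.165 ] front x 0.4147 0.4738
0.165 890 [ 0.413  -0.0631  0.165 ] [0.4851 0.0686 0.1748] front x 0.417 0.4716
0.175 45 [ 0.4138 -0.0113  0.1752] [0.4969 0.0132 0.1848] front x 0.4138 0.4969
0.185 86 [ 0.4132 -0.0115  0.1851] [0.4969 0.0141 0.1949] front x 0.4132 0.4969
0.195 49 [ 0.4143 -0.0126  0.1951] [0.4968 0.0177 0.2048] front x 0.4143 0.4963
pics/bt4825.png
```

>>> {"name": "move_arm", "arguments": {
  "series": [
    [55,0.5,0.1,-1.5,0],
    [55,0.5,0.1,-2,0],
    [55,0.1,0,-2.2,0],
    [55,0,0,-1.5,0],
    [55,0,0,-0.8,0],
    [55,0,0,-0.3,0],
    [55,0,0,0,0]
  ]
}}

```text
time_s: 48.95
position: [0.4522, 0.0085, 0.0099]
eef_rot: [76.3, 88.2, 165.0]
ft_force: [0.2, -0.1, -5.4]
opening: 0.0593
```

```bash
python3 bt.py; ls pics/bt*
```

```text
t 48.95 pos [0.4522 0.0085 0.0099] toolx [-0.031  0.008 -0.999] jawyaw 178.71 J [  0.7  18.6 -33.2  39.9   0.5 -88. ] F [ 0.2 -0.1 -5.4] open 0.0593
0.035 75 [0.4249 0.0254 0.0371] [0.4839 0.0789 0.0449] front x 0.4259 0.4839
0.045 113 [0.4192 0.014  0.0452] [0.4846 0.0792 0.055 ] front x 0.4261 0.4846
0.055 140 [0.4152 0.0138 0.0551] [0.4967 0.0806 0.065 ] front x 0.4264 0.4847
0.065 168 [0.4134 0.0143 0.065 ] [0.4968 0.082  0.075 ] front x 0.4264 0.4852
0.075 1019 [ 0.4146 -0.0568  0.075 ] [0.4959 0.079  0.0847] front x 0.427 0.4859
0.085 50 [ 0.4132 -0.0029  0.085 ] [0.4967 0.0227 0.0949] front x 0.4132 0.4967
0.095 52 [ 0.4132 -0.0021  0.0952] [0.4967 0.0242 0.105 ] front x 0.4132 0.4967
0.105 69 [ 0.4135 -0.0023  0.105 ] [0.4955 0.0245 0.1149] front x 0.4137 0.4955
0.115 109 [ 0.4202 -0.0044  0.1155] [0.4909 0.0274 0.125 ] front x 0.4202 0.4908
0.125 109 [ 0.425  -0.002   0.1252] [0.4874 0.0283 0.1348] front x 0.425 0.4874
0.135 118 [0.4234 0.0161 0.1351] [0.4907 0.0281 0.145 ] front x 0.4234 0.4907
0.145 176 [0.4131 0.0123 0.145 ] [0.4957 0.0301 0.155 ] front x 0.4199 0.4932
0.155 167 [0.4133 0.0009 0.155 ] [0.4967 0.0294 0.165 ] front x 0.4164 0.4957
0.165 49 [0.4196 0.0039 0.165 ] [0.4948 0.0216 0.175 ] front x 0.4196 0.4948
0.175 113 [0.421  0.0063 0.1753] [0.4944 0.0475 0.185 ] front x 0.4335 0.4816
0.185 176 [0.4212 0.0098 0.1851] [0.4955 0.0473 0.195 ] front x 0.4337 0.4841
0.195 175 [0.4218 0.0062 0.195 ] [0.4909 0.0478 0.2049] front x 0.4344 0.4826
pics/bt4825.png
pics/bt4900.png
```

>>> {"name": "move_arm", "arguments": {
  "series": [
    [55,0.1,-0.4,-0.4,0],
    [55,0,-0.25,-0.6,0],
    [55,0,0,-0.7,0],
    [55,0,0,-0.4,0],
    [55,0,0,-0.1,0],
    [55,0,0,0,0]
  ]
}}

```text
time_s: 49.6
position: [0.4558, 0.0011, -0.0117]
eef_rot: [73.5, 88.4, 162.1]
ft_force: [-0.1, 0.6, -4.6]
opening: 0.0589
```

```bash
python3 bt.py|head -8; ls pics/bt*
```

```text
t 49.6 pos [ 0.4558  0.0011 -0.0117] toolx [-0.026  0.008 -1.   ] jawyaw 178.67 J [ -0.2  20.4 -34.7  36.4   0.5 -88.9] F [-0.1  0.6 -4.6] open 0.0589
0.015 86 [ 4.278e-01 -3.000e-04  1.500e-02] [0.4877 0.0716 0.0248] front x 0.4296 0.4877
0.025 104 [0.4267 0.0107 0.0251] [0.488  0.0726 0.035 ] front x 0.4296 0.488
0.035 134 [0.4171 0.0072 0.0351] [0.4959 0.0739 0.0449] front x 0.4296 0.4883
0.045 171 [ 0.4153 -0.0151  0.045 ] [0.4967 0.0736 0.0549] front x 0.4298 0.4885
0.055 950 [ 0.4159 -0.0667  0.0551] [0.4969 0.0725 0.064 ] front x 0.4303 0.4889
0.065 41 [ 0.4157 -0.0069  0.065 ] [0.4957 0.0143 0.075 ] front x 0.4157 0.4957
0.075 58 [ 0.4137 -0.0049  0.075 ] [0.4962 0.0154 0.085 ] front x 0.4137 0.4962
pics/bt4825.png
pics/bt4900.png
pics/bt4965.png
```

>>> {"name": "move_arm", "arguments": {
  "series": [
    [55,-0.3,0.05,-0.3,0],
    [55,0,0,-0.4,0],
    [55,0,0,-0.2,0],
    [55,0,0,0,0]
  ]
}}

```text
time_s: 50.05
position: [0.4528, 0.0018, -0.0211]
eef_rot: [72.9, 88.5, 161.6]
ft_force: [-0.2, 0.4, -5.1]
opening: 0.0587
```

```bash
python3 bt.py|head -8; ls pics/bt*
```

```text
t 50.05 pos [ 0.4528  0.0018 -0.0211] toolx [-0.025  0.008 -1.   ] jawyaw 178.69 J [ -0.1  20.9 -35.8  34.8   0.5 -88.8] F [-0.2  0.4 -5.1] open 0.0587
0.015 109 [0.4253 0.0104 0.0151] [0.4855 0.0732 0.0249] front x 0.4261 0.4855
0.025 127 [0.4137 0.0066 0.0251] [0.4957 0.0739 0.035 ] front x 0.4266 0.4858
0.035 157 [0.4139 0.0077 0.0351] [0.4957 0.0747 0.0449] front x 0.4269 0.487
0.045 956 [ 0.4132 -0.064   0.045 ] [0.4963 0.0728 0.0544] front x 0.4271 0.4858
0.055 43 [ 0.4139 -0.0066  0.0551] [0.4965 0.0156 0.0645] front x 0.4139 0.4965
0.065 51 [ 0.4131 -0.0062  0.0651] [0.4966 0.0174 0.0749] front x 0.4131 0.4958
0.075 63 [ 0.4134 -0.0098  0.0751] [0.4963 0.018  0.0849] front x 0.4142 0.4963
pics/bt4825.png
pics/bt4900.png
pics/bt4965.png
pics/bt5010.png
```

View pics/bt5010.png

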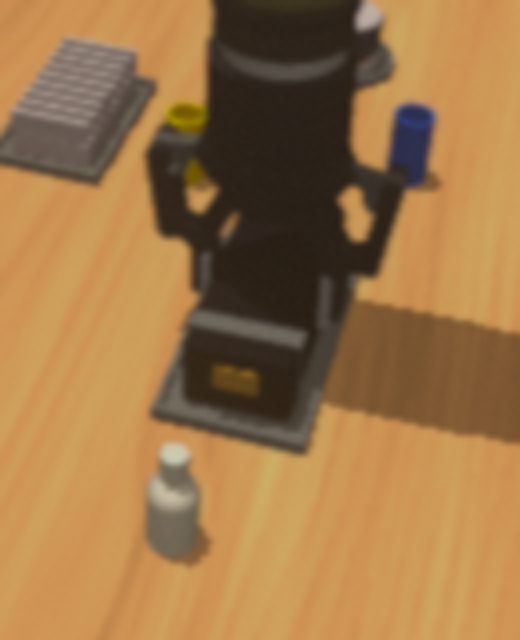

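>>> {"name": "move_arm", "arguments": {
  "series": [
    [55,0,0,-0.2,0],
    [55,0,0,-0.1,0]
  ]
}}

```text
time_s: 50.3
position: [0.4534, 0.0016, -0.0234]
eef_rot: [73.0, 88.5, 161.7]
ft_force: [-3.8, -2.9, 8.5]
opening: 0.0585
```

Battery is centred in its tray and in contact (−5 → +8.5 N). I'll take one more millimetre, then release and retreat.

>>> {"name": "move_arm", "arguments": {
  "series": [
    [55,0,0,-0.1,0],
    [75,0,0,0,0],
    [92,0,0,0,0],
    [92,0,0,0,0],
    [92,0,0,0.5,0],
    [92,0,0,1.5,0],
    [92,0,0,3,0],
    [92,0,0,4,0]
  ]
}}

```text
time_s: 51.1
position: [0.4516, 0.0017, 0.067]
eef_rot: [75.0, 88.3, 163.7]
ft_force: [0.5, 0.5, -0.3]
opening: 0.0788
```

>>> {"name": "move_arm", "arguments": {
  "series": [
    [92,0,0,4,0],
    [92,0,0,4,0],
    [92,-2,0,3,0],
    [92,-3,0,2,0],
    [92,-3,0,1,0],
    [92,-1.5,0,0,0],
    [92,0,0,0,0],
    [92,0,0,0,0]
  ]
}}

```text
time_s: 51.9
position: [0.3594, 0.0019, 0.2206]
eef_rot: [52.3, 89.2, 141.0]
ft_force: [0.7, 1.2, -0.6]
opening: 0.0783
```

```bash
python3 - <<'E'
from h import *
stat();c=shot('side');W=cloud(c)
cv2.imwrite('pics/end_s.png',cv2.resize(c['pixels'],None,fx=1.5,fy=1.5))
t=shot('top','end_t.png');T=cloud(t);cv2.imwrite('pics/end_t.png',cv2.resize(t['pixels'],None,fx=1.5,fy=1.5))
for n,V in(('side',W),('top',T)):
    for m,x,y,rx,ry,z0,z1 in(('clamp',.631,.186,.03,.03,.015,.06),('motor',.463,-.303,.04,.04,.015,.06),('hs',.625,-.167,.042,.065,.015,.06),('bat',.4547,.002,.045,.085,.015,.06),('glue',.464,.153,.025,.025,.01,.08),('tube',.4645,-.157,.025,.025,.01,.08)):
        p=V[np.isfinite(V[...,0])&(abs(V[...,0]-x)<rx)&(abs(V[...,1]-y)<ry)&(V[...,2]>z0)&(V[...,2]<z1)]
        if len(p)<5: print(n,m,'none');continue
        r=cv2.minAreaRect((p[:,:2]*1000).astype(np.float32))
        print(n,m,len(p),np.round(r[0],1),np.round(r[1],1),round(r[2],1),'ztop',np.percentile(p[:,2],[50,98]).round(4),'mean',p.mean(0).round(4))
E
```

```text
t 51.9 pos [0.3594 0.0019 0.2206] toolx [-0.01   0.008 -1.   ] jawyaw 178.71 J [ -0.2  -1.7 -23.1  69.2   0.5 -88.9] F [ 0.7  1.2 -0.6] open 0.0783
side clamp 435 [635.9 188.6] [31.3 33.8] 2.3 ztop [0.0429 0.0484] mean [0.6329 0.1942 0.0379]
side motor 245 [ 464.7 -300.5] [49.3 48.4] 38.2 ztop [0.0403 0.0444] mean [ 0.4635 -0.2923  0.0361]
side hs 612 [ 625.4 -166.8] [102.7  55.7] 88.5 ztop [0.0345 0.0385] mean [ 0.6226 -0.157   0.0321]
side bat 1488 [455.4   3.5] [142.6  60.2] 89.0 ztop [0.0464 0.0487] mean [0.4535 0.0199 0.0427]
side glue 281 [464.8 161.2] [25.1 19.2] 18.9 ztop [0.0379 0.0625] mean [0.465  0.1634 0.0372]
side tube 178 [ 465.2 -154.2] [25.7 27.3] 47.8 ztop [0.0367 0.0507] mean [ 0.4642 -0.15    0.0341]
top clamp 162 [636.2 185.8] [31.2 30.3] 2.9 ztop [0.0469 0.0515] mean [0.6339 0.1849 0.0433]
top motor 296 [ 463.9 -303.9] [47.8 47.1] 0.1 ztop [0.0428 0.0474] mean [ 0.4629 -0.3025  0.0414]
top hs 694 [ 620.1 -169.8] [99.8 66.5] 88.8 ztop [0.0272 0.0412] mean [ 0.6237 -0.1703  0.0293]
top bat none
top glue 85 [465.7 153. ] [22.5 25.2] 35.8 ztop [0.0405 0.0645] mean [0.4636 0.1515 0.0426]
top tube 78 [ 464.3 -158.3] [25.5 25.4] 7.0 ztop [0.041  0.0528] mean [ 0.4645 -0.1582  0.0372]
```

View pics/end_s.png

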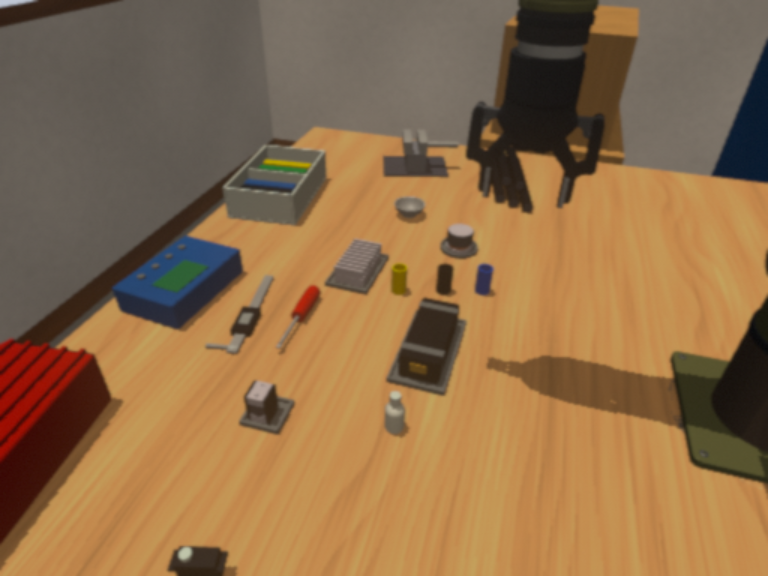

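View pics/end_t.png

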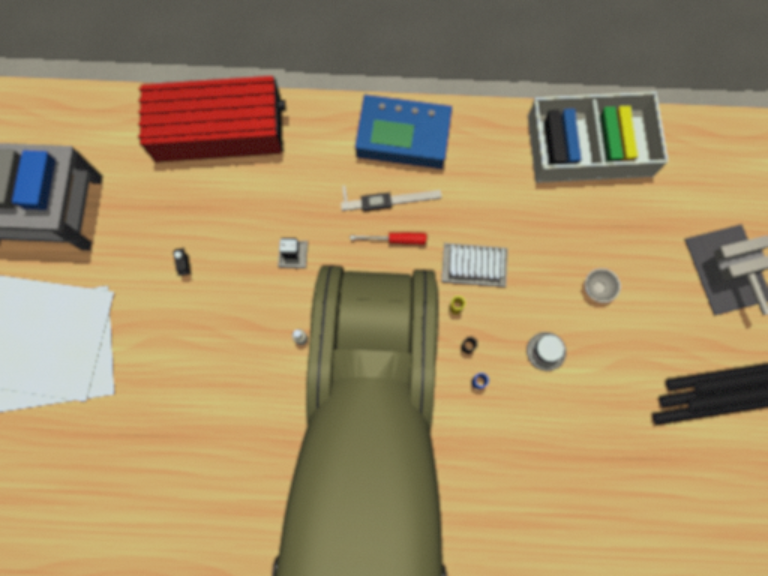

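```bash
python3 - <<'E'
from h import *
c=shot('side');cv2.imwrite('pics/cl.png',cv2.resize(c['pixels'][240:300,150:210],None,fx=9,fy=9,interpolation=cv2.INTER_CUBIC))
E
```

```text
(no output)
```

View pics/cl.png

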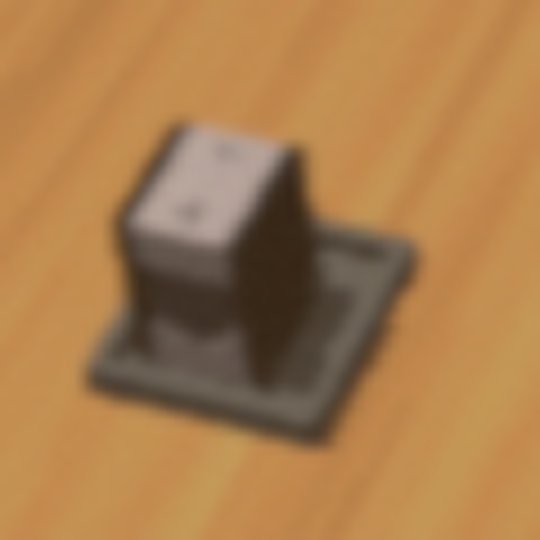

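The clamp stands upright inside its rim, toward the +x side. Everything else is seated, so I'm handing in.

```bash
python3 -c "
from h import *
print(manip.close_job())"
```

```text
the job is handed in; nothing more can be done
None
```

All four parts were taken off from the top down (clamp, motor, finned box, battery). Each was lowered into its holder until the wrist force showed contact, then released before I took the next. The arm clock read about 52 s at hand-in.

**Final check, both cameras where the view was clear:**
- **Parts:** all four sit flat inside their rims, with tops within about 2 mm of the expected height in the side view. The motor, box and battery are within about 2 mm of centre. The clamp is about 5 mm toward +x in its tray but inside the 8 mm of play.
- **Bystanders:** the white bottle and black tube are standing where they were, to within 1–2 mm.
- **Robot:** the gripper was open, well above the bench and touching nothing.

**What disagreed or went less well:**
- **Height reading:** the reported tool height read about 45–50 mm below where the cameras saw the fingertips. I took heights from the cameras and from contact.
- **Camera offset:** the two cameras differed by about 3 mm in y, so I compared parts and holders within one camera or used the average.
- **Tool tilt:** the tool crept up to 4° off vertical as the moves added up. I brought it back under about 2.5° before each grasp by half-turns of the gripper and up-and-down moves.
- **Battery in the top view:** the arm hid the battery at the end, so its final check is from the side camera only.

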